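# Put a microtome into coarse gear, wind its drum to the mark and chill the wax blocks

### The arm

A 6-joint arm with a two-finger parallel gripper is mounted at the origin on the work surface. World frame = base frame: x ahead of the robot, y to its left, z up, the work surface at z = 0. Lengths are in mm, angles in rad, forces in N, time in s.
With the tool pointing down it reaches from about 350 to 975 mm from the base axis. Payload 7.1 kg.
Tool frame: the origin (TCP) lies midway between the tips of the shut fingers; the grasp point (between the pads) lies 19 mm behind it (ctrl.grip_point_offset is the distance from the TCP to the grasp point, in mm); z points along the fingers, y is the line along which they close (so a half turn about z gives the same grasp; the last joint's range is limited). The gripper opens to 88 mm and grips with 3 to 60 N. Pads are 20 mm wide; open, the fingers measure 115 mm over their backs; the gripper's body (75 mm by 178 mm) begins 61 mm behind the grasp point.
Start: joints at [-1.188, 0.423, 1.63, -0, 1.089, -0.019], TCP at [244.438, -575.2, 222.675] pointing down, gripper open.
Joint ranges: [-3, 3], [-0.9, 2.11], [0.09, 2.58], [-1.31, 4.45], [0.11, 2.69], [-2.54, 2.54]. Speed limits (rad/s): [2.39, 2.39, 3.01, 3.14, 3.14, 3.14].

### API

Orientations are given as a rotation vector (axis times angle).
In Python, from workcell import get_obs, optics, close_job, spotter, ctrl gives the robot as it stands. The module is installed in compiled form; this text tells all that it offers.
- The arm moves only by the tool move_arm, never from a script. Its argument "rows" is a list of rows, each a list of 5 numbers: the shift along the tool's x, y, z in cm, then the turn about the tool's z in degrees, then the opening in per cent of the stroke, from 0 (shut) to 100 (fully open). A call has 1 to 10 rows; each row shifts and turns the commanded pose from where the row before left it, along the tool's axes as they then stand; what a row does not reach is not made up. A row lasts 1/8 s, in which the tool goes at most 62.5 mm and 10.7 degrees, less where a joint would pass 70% of its speed; a pose out of reach is approached as far as the arm can. A call with a gripper value outside its range is refused whole. The fingers move at their own pace and stop on an object; the grip force is fixed at half the most. Time passes only in rows, so rows that do not move let the fingers close. It gives the time, the measured TCP pose, the force, the opening and the grip force at its end, in the units of the state.
- get_obs(): the state, without advancing time (a new reading comes with each control period).
- optics.get_image(name): name is "scene" or "top"; returns the picture (400x640x3 uint8, blue, green, red); there is no depth.
- optics.calibration(name): a dict with "camera_matrix" (3x3 intrinsics, pixels), "distortion" ([k1, k2, p1, p2, k3] as OpenCV has them; the pictures are not rectified), "xyz" and "orientation" of the camera in the world. Camera axes: x right, y down, z forward; pixel columns grow to the right and rows downward; lengths in mm; the calibration is good to about 2 mm. A picture is of the moment at which its call begins. calibration takes no time and is no camera call.
- close_job(): hands the job in; it is judged then, once.
Trained networks look in the newest picture that a camera, given by its name, has taken for a name from the list of things; names that differ only in an ending like _2 or _b are one class to them, and where a whole thing is asked for, a point or a joint stands for the part that bears it (a point fixed in the world has none). Each returns a list of dicts, best first, with "conf" (0 to 1); they miss things now and then, are a little off and sometimes report something else, mostly with a low value. They report only what shows in the picture. A call takes as long as a camera call. They do not tell look-alikes from the thing itself.
- spotter.find_in(camera, label): "point" ([column, row] in pixels, amid what is visible of it).
- spotter.regions_of(camera, label): "region" (400x640 bool, what is visible of it) and "point" ([column, row] in pixels, amid what is visible of it).
The state is a dict: "t": time; "qpos": joint angles; "qvel": joint speeds; "joint_torque": joint torques, N m; "ee_pos": TCP position; "orientation": TCP orientation; "ft_force": force on the tool from outside, world axes, zero at the start; "moment": the same for the moment, N m; "width": finger opening in mm; "grasp_force": force on a finger pad.
Only numpy, scipy, OpenCV 4.12 (cv2) and the standard library are available. Lean on these libraries where they do the work, as an engineer would, in place of code of your own. Each camera call takes 0.05 s, during which the arm holds its last target. There are 200 camera calls.

### The job

Get the microtome ready for trimming: put it into coarse gear by easing the green knob towards the handwheel, rocking the handwheel by its handle until the teeth drop in and the knob goes fully home, and then, in gear, wind the handwheel until the red line on the drum stands at the red pointers. Lay every wax block that is on the bench flat on the cold plate with its cream wax face down and green back up, side by side and well on the metal, turning over those that lie wax up. Do not knock the bottle, the jar or the long green cassette rack away.

Things in the scene. Friction and masses are not known exactly. Their poses are not given: they have to be found in the camera images.
- wheel_hub (a point): white fixed microtome, 300 x 280 x 230 mm high, to the robot's right: point where the axis of its coarse-feed handwheel leaves its left face, 140 mm above the bench. Frame of the machine: y along the wheel axis out of that face, z up, x away from the robot. The grey wheel is 170 mm across, its disc 4 to 22 mm out from here
- handle_grip (a point): centre of the wheel's black crank handle: round stub 24 mm thick, 50 mm long, parallel to the wheel's axis and 65 mm from it; 49 mm out (y) from wheel_hub. About at the top of the wheel at the start; can be pinched from above
- wheel (a joint): handwheel angle, rad: 0 = handle straight above the axis; grows as the wheel's top goes away from the robot (machine +x). Range +-2.5, light friction (0.08 N m, 0.2 when it drives the drum), stays where left
- knob_grip (a point): green gear knob on top of the machine near its robot-side edge: upright cylinder 28 mm dia, this point is the middle of its grip, 38 mm above the machine's top; grip 38 mm tall
- gear_knob (a joint): gear knob's slide, m: 0 = out of gear, 0.024 = home in coarse gear, beside the green bar; moves towards the handwheel (machine +y), takes 6 to 11 N, stays where left. If the teeth do not line up (never at the start) it stops solid at about 0.016
- gear_spring (a joint): clutch spring between knob and drum teeth (inside), m: 0 = relaxed, -0.006 = pressed together because teeth stand on teeth with the knob at 0.016. Loaded so (4 N at most), the teeth spring in by themselves when the wheel is rocked to where they line up: every 0.785 rad, about 0.18 rad wide, not marked; at most 0.6 rad from the start either way
- drum (a joint): feed drum on the wheel's axis, aluminium, seen under the clear cover on the machine, 220 mm dia: angle, rad, 0 = long red line on top at the red pointers on the cover's ends; grows as its top goes away from the robot. In mesh it turns 1:1 with the wheel, play 0.18 rad in all; else friction holds it. Starts 0.32 to 0.52 short of 0; cannot be touched
- cold_top (a point): cold plate: fixed white box with a bare metal top of 200 (its x) x 300 (its y) mm; this point is the centre of the metal top, 40 mm above the bench; the white box round it is 220 x 320 mm and 34 mm high. z up
- block_a_mid (a point): wax block for large sections: a slab 76 (its x) x 52 (its y) x 24 (its z) mm, 110 g; this point is its centre. Its +z half is cream wax with pink tissue spots on the wax face (+z); its -z half is a dark green plastic cassette back. The same block may start either way up; absent (None) in some starts
- block_b_mid (a point): wax block for large sections: a slab 76 (its x) x 52 (its y) x 24 (its z) mm, 110 g; this point is its centre. Its +z half is cream wax with pink tissue spots on the wax face (+z); its -z half is a dark green plastic cassette back. The same block may start either way up; absent (None) in some starts
- block_c_mid (a point): wax block for large sections: a slab 76 (its x) x 52 (its y) x 24 (its z) mm, 110 g; this point is its centre. Its +z half is cream wax with pink tissue spots on the wax face (+z); its -z half is a dark green plastic cassette back. The same block may start either way up; absent (None) in some starts
- block_d_mid (a point): wax block for large sections: a slab 76 (its x) x 52 (its y) x 24 (its z) mm, 110 g; this point is its centre. Its +z half is cream wax with pink tissue spots on the wax face (+z); its -z half is a dark green plastic cassette back. The same block may start either way up; absent (None) in some starts
- bottle: bystander, loose: white bottle, 64 dia x 150 mm; origin at the centre of its underside
- jar: bystander, loose: amber jar, 56 dia x 70 mm; origin at the centre of its underside
- cassette_rack: bystander, loose: green strip rack with white squares on top, 200 x 36 x 24 mm; origin at the centre of its underside
Mind the look-alikes: they are no part of the job. Leave any orange or purple look-alike of the part that bears block_b_mid alone.

How it is judged (in metres and radians):
On the way:
1. the gear knob is fully home, the teeth in mesh (within 2 mm) (value of joint gear_knob above 0.022 m), for 0.2 s.
At the end, for the whole second after the job is handed in: The gear knob is home within 2 mm, the drum's red line is within 0.1 rad (11 mm along its rim) of the pointers, and every block present lies flat, wax down, at rest on the cold plate's metal, its centre at least 25 mm inside every edge (value of joint gear_knob above 0.022 m and value of joint drum between -0.1 and 0.1 rad and x of block_a_mid in the frame of cold_top between -0.075 and 0.075 m and y of block_a_mid in the frame of cold_top between -0.125 and 0.125 m and z of block_a_mid in the frame of cold_top between 0.008 and 0.017 m and angle between each of block_a_mid, block_b_mid, block_c_mid, block_d_mid's own z axis and vertical above 3 rad and x of block_b_mid in the frame of cold_top between -0.075 and 0.075 m and y of block_b_mid in the frame of cold_top between -0.125 and 0.125 m and z of block_b_mid in the frame of cold_top between 0.008 and 0.017 m and x of block_c_mid in the frame of cold_top between -0.075 and 0.075 m and y of block_c_mid in the frame of cold_top between -0.125 and 0.125 m and z of block_c_mid in the frame of cold_top between 0.008 and 0.017 m and x of block_d_mid in the frame of cold_top between -0.075 and 0.075 m and y of block_d_mid in the frame of cold_top between -0.125 and 0.125 m and z of block_d_mid in the frame of cold_top between 0.008 and 0.017 m); the robot touches nothing.
It fails at once if a bystander is knocked over or moved more than 60 mm (distance of any of bottle, jar, cassette_rack from where it was at the start of the episode above 0.06 m or angle between any of bottle, jar's own z axis and vertical above 0.6 rad).
Of block_b, block_c, block_d only 2 to 3 are there at a start; the rules pass over those that are not, and their reading is None.
At some moment in a run one of block_a, block_b, block_c, block_d may be knocked a few centimetres aside while the robot is not near it.
Once in a run the grip may slacken for a moment while it holds something.
It also fails if it takes over 210 s, if anything falls off the work surface, if the arm or the gripper's body presses on something with over 40 N, if the wrist force passes 120 N, or if a joint passes its speed limit or range.

## Working session

There is one attempt and no reset: what is moved stays moved. The work goes in short steps, Python scripts to look and compute and a tool call to move; the robot and the scene stay as the last step left them, time stands still between calls to the robot, and variables do not carry over. Pictures are saved under pics/ and viewed, at most 14 in all, crops included, and the job is handed in when it is done.

Besides the shell and the picture viewer there is one more tool, called after "Call:" as name(argument=value, ...), one argument or row to a line, values as JSON. move_arm: Moves the arm, as the interface text tells. Its arguments: {"type":"object","properties":{"rows":{"type":"array","items":{"type":"array","items":{"type":"number"}}}},"required":["rows"]}

```bash
mkdir -p pics; cat > h.py <<'E'
import numpy as np, cv2
from scipy.spatial.transform import Rotation as R
from workcell import get_obs, optics, close_job, spotter, ctrl
def cam(n):
    c=optics.calibration(n); o=np.array(c["orientation"],float)
    Rm=o if o.shape==(3,3) else R.from_rotvec(o).as_matrix()
    return np.array(c["camera_matrix"],float),np.array(c["distortion"],float),np.array(c["xyz"],float),Rm
def ray(n,p):
    K,D,t,Rm=cam(n); u=cv2.undistortPoints(np.array([[p]],float),K,D)[0,0]
    return t,Rm@np.array([u[0],u[1],1.])
def atz(n,p,z):
    t,d=ray(n,p); return t+d*(z-t[2])/d[2]
def proj(n,P):
    K,D,t,Rm=cam(n); r=Rm.T
    return cv2.projectPoints(np.array(P,float).reshape(-1,1,3),cv2.Rodrigues(r)[0],-r@t,K,D)[0].reshape(-1,2)
def shot(n,f,crop=None,s=1):
    im=optics.get_image(n)
    if crop: im=im[crop[1]:crop[3],crop[0]:crop[2]]
    cv2.imwrite("pics/"+f,cv2.resize(im,None,fx=s,fy=s,interpolation=cv2.INTER_CUBIC)); return im
E
python3 - <<'E'
from h import *
for n in("scene","top"):
    shot(n,n+"0.png"); c=optics.calibration(n); print(n,c["xyz"],c["orientation"],c["camera_matrix"])
    for l in("wheel_hub","handle_grip","knob_grip","cold_top","block_a_mid"):
        for d in spotter.find_in(n,l)[:6]: print(n,l,round(d["conf"],2),np.round(d["point"],1))
o=get_obs(); print(o["t"],o["ee_pos"],o["orientation"],o["width"],ctrl.grip_point_offset)
E
```

```text
scene [1408.20558907  234.84373259  952.9712155 ] [-1.5720538  -1.86184359  0.87379963] [[408.77279965   0.         321.54571447]
 [  0.         408.77279965 200.77328367]
 [  0.           0.           1.        ]]
scene wheel_hub 0.56 [149.9 221.2]
scene handle_grip 0.76 [204.3 213.2]
scene knob_grip 0.44 [205.5 211.2]
scene cold_top 0.79 [288.5 264.4]
scene block_a_mid 0.7 [424.8 238.4]
scene block_a_mid 0.57 [259.  206.3]
top [ 368.93838208   73.15296884 1634.30517428] [-2.14906819  2.20328209 -0.0665142 ] [[507.90536513   0.         320.08565349]
 [  0.         507.90536513 197.4522804 ]
 [  0.           0.           1.        ]]
top wheel_hub 0.73 [489.  167.9]
top handle_grip 0.7 [265.6 273.5]
top handle_grip 0.61 [439.3 171.5]
top knob_grip 0.4 [490.8 198.8]
top cold_top 0.56 [352.7 158.1]
top block_a_mid 0.93 [224.  224.5]
0.6 [ 244.43733892 -575.21673526  222.69701499] [3.07836272e+00 6.26912711e-01 1.18278158e-05] 87.79714529994303 18.700000000000003
```

```bash
ls . pics
```

```text
.:
h.py
pics

pics:
scene0.png
top0.png
```

View pics/scene0.png

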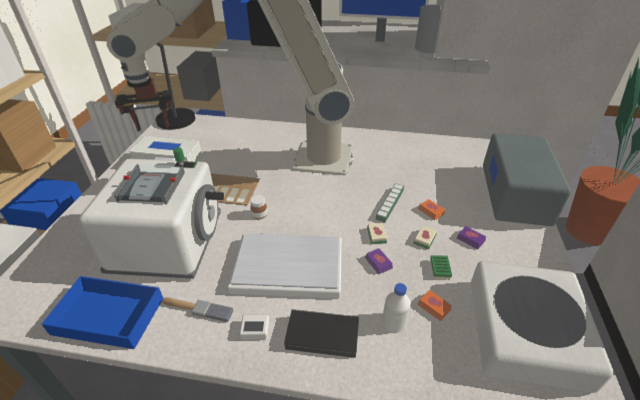

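View pics/top0.png

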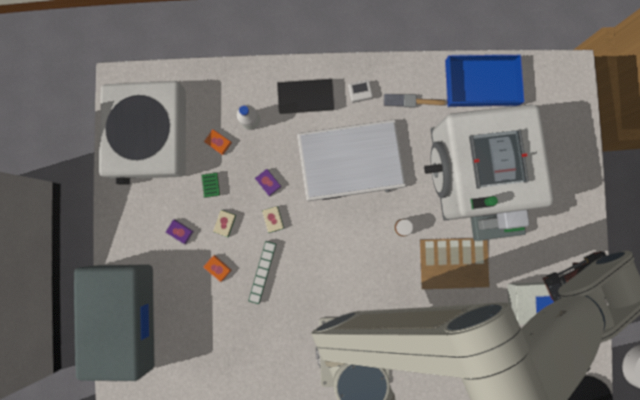

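The scene view shows the microtome with its knob at (180,155), the handle at (215,196) and the cold plate at (288,264). There are cream blocks at (377,233) and (426,237) and a green-back-up block at (441,266). The top view shows the same: cream blocks at (272,219) and (224,223), green at (211,185), jar (404,228), bottle (245,117), rack (262,272) and knob (491,202).

```bash
python3 - <<'E'
from h import *
im=optics.get_image("top"); 
def seg(c,z,dark):
    x,y=c; s=im[y-18:y+19,x-18:x+19].astype(int); hsv=cv2.cvtColor(s.astype(np.uint8),cv2.COLOR_BGR2HSV)
    if dark: m=(hsv[...,0]>45)&(hsv[...,0]<90)&(hsv[...,1]>90)
    else: m=((s[...,2]-s[...,0]>35))&(hsv[...,2]>110)
    n,l,st,ce=cv2.connectedComponentsWithStats(m.astype(np.uint8)); k=1+np.argmax(st[1:,4])
    ys,xs=np.where(l==k); P=np.array([atz("top",(a+x-18,b+y-18),z)[:2] for a,b in zip(xs,ys)],np.float32)
    r=cv2.minAreaRect(P); bp=cv2.boxPoints(r); e=[bp[1]-bp[0],bp[2]-bp[1]]; L=max(e,key=np.linalg.norm)
    print(c,st[k,4],"rect",np.round(r[0]),np.round(r[1]),"long axis deg",round(np.degrees(np.arctan2(L[1],L[0]))%180,1))
for c,d in(((272,219),0),((224,223),0),((211,185),1)): seg(c,24,d)
print("jar",atz("top",(404,228),70),"bottle",atz("top",(245,112),150),"rack",[np.round(atz("top",p,24)) for p in((270,243),(255,301))])
print("plate",[np.round(atz("top",p,40)) for p in((299,132),(398,122),(405,184),(309,197))])
print("knob",atz("top",(490.5,202),287),"bar",atz("top",(472,203),235),"handle",[atz("top",p,205) for p in((425,169),(440,168))])
for z in(230,):print("mach top",[np.round(atz("top",p,z)) for p in((441,113),(540,108),(549,212),(445,217))])
# triangulate
def tri(a,b):
    t1,d1=ray("top",a);t2,d2=ray("scene",b);A=np.c_[d1,-d2];s=np.linalg.lstsq(A,t2-t1,rcond=None)[0]
    p,q=t1+d1*s[0],t2+d2*s[1];print((p+q)/2,np.linalg.norm(p-q))
tri((490.5,202),(179,153)); tri((425.5,169),(222,195))
shot("top","t1.png",(400,90,580,250),4); shot("scene","s1.png",(90,130,290,280),4)
E
```

```text
(272, 219) 282 rect [426. 249.] [67. 43.] long axis deg 14.9
(224, 223) 281 rect [417. 405.] [43. 67.] long axis deg 159.1
(211, 185) 311 rect [541. 446.] [70. 47.] long axis deg 7.3
jar [ 386.15445422 -162.18466149   70.        ] bottle [742.90339814 310.95092345 150.        ] rack [array([350., 257.,  24.]), array([168., 308.,  24.])]
plate [array([700., 156.,  40.]), array([ 724., -160.,   40.]), array([ 525., -175.,   40.]), array([492., 129.,  40.])]
knob [ 446.77306978 -364.99542754  287.        ] bar [ 448.35535721 -329.51769151  235.        ] handle [array([ 550.18409512, -207.84945071,  205.        ]), array([ 552.02997209, -250.88151313,  205.        ])]
mach top [array([ 705., -256.,  230.]), array([ 715., -544.,  230.]), array([ 418., -551.,  230.]), array([ 412., -253.,  230.])]
[ 447.75189238 -370.6408623   269.2393662 ] 0.2637720814435374
[ 549.3329721  -207.33409561  208.01315256] 2.762547956063801
```

View pics/t1.png

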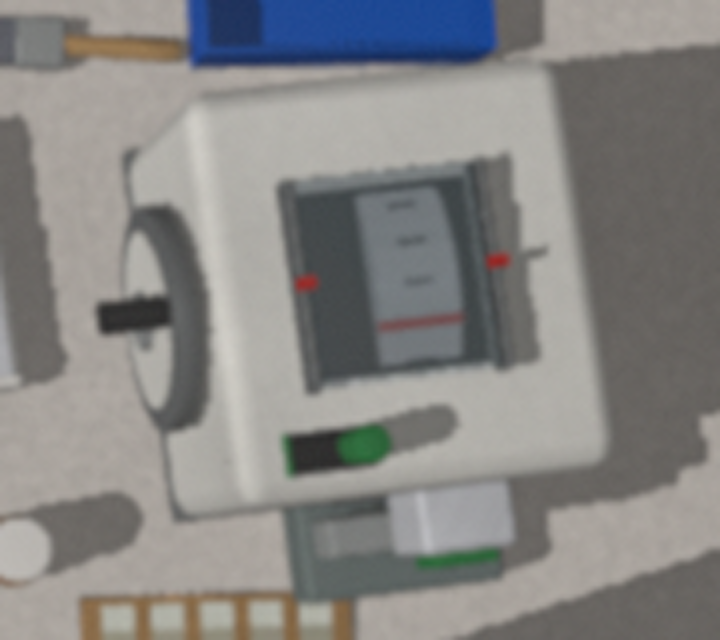

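View pics/s1.png

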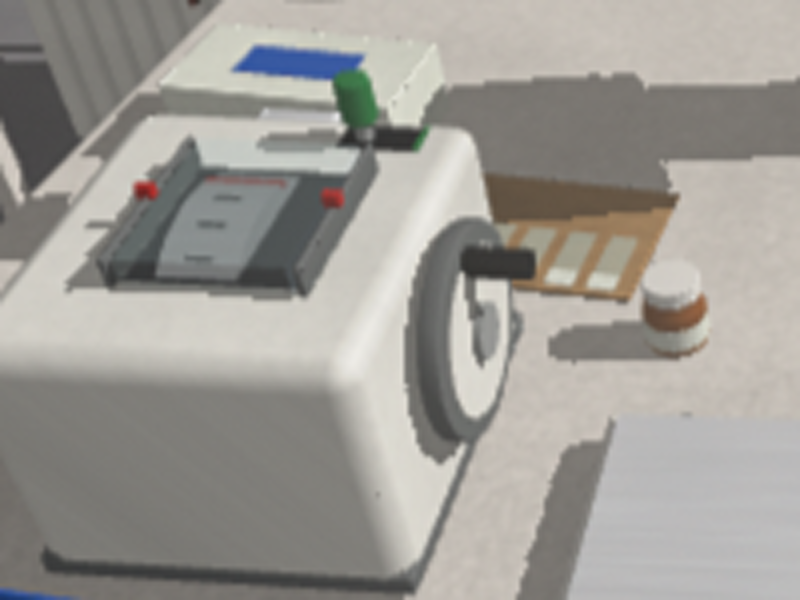

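Before moving, I'm refining the machine yaw from the pointers and adding a helper that converts world goals into tool-frame rows.

```bash
cat >> h.py <<'E'
def yaw():
    m=R.from_rotvec(get_obs()["orientation"]).as_matrix(); return np.degrees(np.arctan2(m[1,0],m[0,0]))
def go(x,y,z,yw,frm=None):
    """turn needed (deg about tool z) and shift in cm along the tool axes after that turn"""
    o=get_obs(); p=np.array(o["ee_pos"] if frm is None else frm); w=np.radians(yw); d=np.array([x,y,z])-p
    print("turn",round(-((yw-yaw()+180)%360-180),1),"shift cm",np.round([d@[np.cos(w),np.sin(w),0]/10,d@[np.sin(w),-np.cos(w),0]/10,-d[2]/10],2),"from",np.round(p),"width",round(o["width"],1),"F",np.round(o["ft_force"],1),"t",round(o["t"],1))
E
python3 - <<'E'
from h import *
for z in(250,270):
    a,b=atz("top",(476.2,160.7),z),atz("top",(524.5,155.2),z); print(a,b,np.degrees(np.arctan2(b[0]-a[0],a[1]-b[1])))
def tri(a,b):
    t1,d1=ray("top",a);t2,d2=ray("scene",b);A=np.c_[d1,-d2];s=np.linalg.lstsq(A,t2-t1,rcond=None)[0]
    p,q=t1+d1*s[0],t2+d2*s[1];print((p+q)/2,np.linalg.norm(p-q))
tri((476.2,160.7),(90+333/4,130+198/4)); tri((524.5,155.2),(90+146/4,130+190/4))
print(yaw()); go(447,-420,320,92)
E
```

```text
[ 564.2732885  -342.71214115  250.        ] [ 576.84968962 -480.65535733  250.        ] 5.209303662937517
[ 561.45115202 -336.70385458  270.        ] [ 573.8458533  -472.65411113  270.        ] 5.209303662937471
[ 562.71099394 -339.18466605  257.60774164] 2.53411455660433
[ 575.13275802 -476.36568121  256.96819599] 3.0259504917431435
23.020288571089377
turn -69.0 shift cm [14.8  20.78 -9.73] from [ 244. -575.  223.] width 87.5 F [0.4 0.5 0.4] t 0.8
```

Call:
move_arm(
  rows=[
    [0,0,-4.9,-10.3,0],
    [0,0,-4.9,-10.3,0],
    [0,0,0,-10.3,0],
    [0,0,0,-10.3,0],
    [0,0,0,-10.3,0],
    [0,0,0,-10.3,0],
    [0,0,0,-10.3,0],
    [2.75,4.4,0,0,0],
    [2.75,4.4,0,0,0],
    [2.75,4.4,0,0,0],
  ],
)

```text
t: 2.0
ee_pos: [369.6, -480.3, 320.8]
orientation: [2.12, 2.318, 0.0]
ft_force: [0.1, -0.2, 0.8]
width: 0.4
grasp_force: 0.0
```

Call:
move_arm(
  rows=[
    [2.75,4.4,0,0,0],
    [2.75,4.4,0,0,0],
    [0,0,0,0,0],
    [0,0,0,0,0],
  ],
)

```text
t: 2.5
ee_pos: [451.0, -418.7, 320.6]
orientation: [-2.119, -2.319, 0.001]
ft_force: [-0.7, -0.6, 0.3]
width: 0.1
grasp_force: 0.0
```

```bash
python3 - <<'E'
from h import *
print(yaw()); go(452,-418,258,95.2)
shot("top","t2.png",(400,90,580,250),4)
shot("scene","s2.png",(90,100,290,250),3)
E
```

```text
95.15779423724992
turn -0.0 shift cm [0.06 0.11 6.26] from [ 451. -419.  321.] width 0.1 F [-0.7 -0.6  0.3] t 2.5
```

Call:
move_arm(
  rows=[
    [0,0.1,3.1,0,0],
    [0,0,3.1,0,0],
    [0.6,0,0,0,0],
    [0.6,0,0,0,0],
    [0.6,0,0,0,0],
    [0.4,0,0,0,0],
    [0.3,0,0,0,0],
    [0.3,0,0,0,0],
    [0.2,0,0,0,0],
  ],
)

```text
t: 3.72
ee_pos: [450.1, -390.2, 260.0]
orientation: [2.117, 2.316, -0.003]
ft_force: [-1.4, -5.6, 1.8]
width: 0.6
grasp_force: 3.0
```

Call:
move_arm(
  rows=[
    [0.2,0,0,0,0],
    [0.2,0,0,0,0],
    [0,0,0,0,0],
  ],
)

```text
t: 4.1
ee_pos: [449.7, -386.5, 260.0]
orientation: [2.117, 2.315, -0.003]
ft_force: [-0.9, -7.5, 1.3]
width: 0.1
grasp_force: 3.3
```

Call:
move_arm(
  rows=[
    [0.2,0,0,0,0],
    [0.2,0,0,0,0],
    [0.2,0,0,0,0],
  ],
)

```text
t: 4.47
ee_pos: [449.2, -381.3, 260.1]
orientation: [2.116, 2.314, -0.005]
ft_force: [-1.2, -9.7, 0.3]
width: 0.4
grasp_force: 5.1
```

Call:
move_arm(
  rows=[
    [0.15,0,0,0,0],
    [0.15,0,0,0,0],
  ],
)

```text
t: 4.72
ee_pos: [449.1, -380.3, 260.3]
orientation: [2.113, 2.312, -0.009]
ft_force: [-1.8, -20.2, -4.0]
width: 0.7
grasp_force: 10.0
```

Call:
move_arm(
  rows=[
    [0.15,0,0,0,0],
    [0,0,0,0,0],
  ],
)

```text
t: 4.97
ee_pos: [449.1, -379.9, 260.3]
orientation: [2.113, 2.311, -0.01]
ft_force: [0.0, -21.8, -4.7]
width: 0.5
grasp_force: 10.9
```

Call:
move_arm(
  rows=[
    [-1.5,0,0,0,0],
    [0,0,-4,0,0],
    [0,0,-3,0,50],
  ],
)

```text
t: 5.35
ee_pos: [449.8, -389.2, 330.0]
orientation: [2.12, 2.318, 0.001]
ft_force: [1.0, 0.4, 0.1]
width: 7.0
grasp_force: 0.0
```

```bash
python3 - <<'E'
from h import *
go(550.5,-217,188,95.2)
for p in([550.5,-217.5,210],[549.3,-207.5,210]): print(proj("top",p),proj("scene",p))
im=shot("top","t2.png",(400,90,580,250),4); shot("scene","s2.png",(90,100,290,250),4)
print([np.round(d["point"]) for d in spotter.find_in("top","block_b_mid")])
cv2.imwrite("pics/full.png",optics.get_image("top"))
E
```

```text
turn -0.1 shift cm [16.24 11.58 14.2 ] from [ 450. -389.  330.] width 7.0 F [1.  0.4 0.1] t 5.3
[[428.71727815 168.5782008 ]] [[217.91331913 194.30624105]]
[[425.22613126 169.082384  ]] [[221.35221114 194.41020259]]
[array([179., 228.]), array([216., 267.]), array([271., 221.]), array([263., 183.]), array([264., 274.]), array([217., 141.])]
```

View pics/full.png

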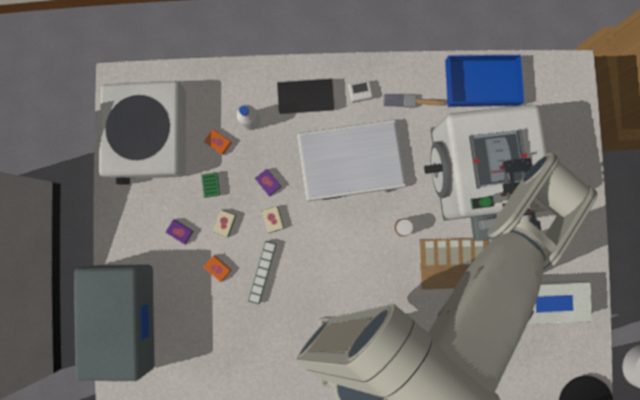

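The knob has moved towards the bar, to (485,202). Only three wax blocks are present, at (272,219), (224,223) and (211,185). Next is the handle.

Call:
move_arm(
  rows=[
    [4.1,2.9,0,0,50],
    [4.1,2.9,0,0,50],
    [4.0,2.9,0,0,50],
    [4.0,2.9,0,0,50],
    [0,0,0,0,50],
    [0,0,5,0,50],
    [0,0,5,0,50],
    [0,0,2.5,0,50],
    [0,0,1.7,0,50],
    [0,0,0,0,50],
  ],
)

```text
t: 6.8
ee_pos: [549.6, -217.6, 185.3]
orientation: [-2.119, -2.316, 0.002]
ft_force: [0.4, 0.2, 0.3]
width: 43.7
grasp_force: 0.0
```

Call:
move_arm(
  rows=[
    [0,0,0,0,20],
    [0,0,0,0,20],
    [0,0,0,0,20],
    [0,0,0,0,20],
  ],
)

```text
t: 7.3
ee_pos: [551.1, -217.7, 187.8]
orientation: [2.119, 2.318, 0.0]
ft_force: [-2.4, 0.2, 6.2]
width: 23.6
grasp_force: 30.0
```

```bash
python3 - <<'E'
from h import *
o=get_obs(); print(o["ee_pos"],o["width"],o["grasp_force"],o["ft_force"])
a=shot("top","t3.png",(400,90,580,250),2); b=shot("scene","s3.png",(90,100,290,250),2)
a=cv2.imread("pics/t3.png");b=cv2.imread("pics/s3.png")
c=np.zeros((320,760,3),np.uint8);c[:a.shape[0],:a.shape[1]]=a;c[:b.shape[0],360:360+b.shape[1]]=b;cv2.imwrite("pics/c3.png",c)
E
```

```text
[ 551.07471117 -217.71522318  187.78784282] 23.57268441077296 30.0003120303154 [-2.43877817  0.19809566  6.16404358]
```

View pics/c3.png

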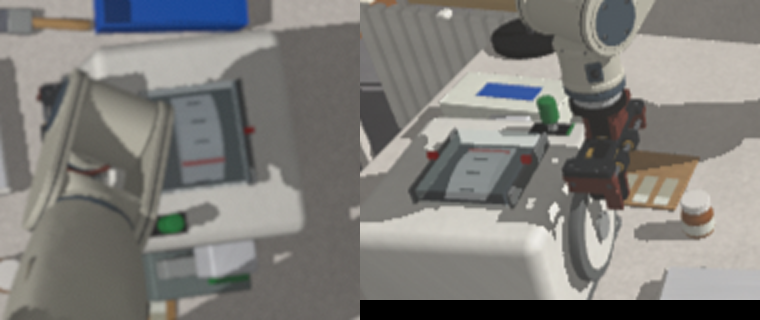

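```bash
cat > drum.py <<'E'
from h import *
ym=np.array([-.0906,.9959,0]);xm=np.array([.9959,.0906,0])
im=optics.get_image("top").astype(int); A=np.array([568.,-400,140.])
A=A+xm*((np.array([562.7,-339.2,0])-A)@xm)
m=(im[...,2]-im[...,1]>40)&(im[...,2]-im[...,0]>40)
ys,xs=np.where(m[130:200,488:520]); xs=xs+488; ys=ys+130
out=[]
if len(xs):
    th=np.linspace(-.9,.9,361)
    P=proj("top",[A+ym*s+110*(np.sin(t)*xm+[0,0,np.cos(t)]) for t in th for s in(-40,-20,0,20)]).reshape(-1,4,2)
    for x,y in zip(xs,ys):
        d=((P-[x,y])**2).sum(-1).min(1); 
        # interpolate row at this column
        r=[np.interp(x,q[np.argsort(q[:,0]),0],q[np.argsort(q[:,0]),1]) for q in P]
        out.append(th[np.argmin(abs(np.array(r)-y))])
print("drum",len(xs),np.round(np.median(out),3) if out else None, xs.min() if out else 0,xs.max() if out else 0)
o=get_obs(); print("t",o["t"],np.round(o["ee_pos"],1),np.round(o["ft_force"],1),o["width"],"wheel",np.arctan2((o["ee_pos"]-A)@xm,o["ee_pos"][2]+18.7-140))
E
python3 drum.py
```

```text
drum 0 None 0 0
t 7.45 [ 551.1 -217.7  187.8] [-2.6 -0.5  6.5] 23.604125975436784 wheel -0.008527494656306374
```

Call:
move_arm(
  rows=[
    [0,0.325,0.01,0,20],
    [0,0.325,0.02,0,20],
    [0,0.32,0.04,0,20],
    [0,0.32,0.06,0,20],
    [0,0.32,0.07,0,20],
    [0,0.31,0.09,0,20],
    [0,0,0,0,20],
  ],
)

```text
t: 8.32
ee_pos: [567.7, -216.1, 183.6]
orientation: [-2.117, -2.317, 0.005]
ft_force: [-7.8, -3.2, 4.0]
width: 23.2
grasp_force: 30.0
```

```bash
python3 drum.py
```

```text
drum 0 None 0 0
t 8.375 [ 567.7 -216.2  183.6] [-7.3 -3.3  4.2] 23.22847639324025 wheel 0.2531186050661438
```

```bash
sed -i 's/^m=.*/m=(im[...,2]-im[...,1]>18)\&(im[...,2]-im[...,0]>15)/' drum.py; python3 drum.py; python3 - <<'E'
from h import *
for f in ("t1.png","t3.png"):
    im=cv2.imread("pics/"+f); im=cv2.resize(im,(180,160),interpolation=cv2.INTER_AREA).astype(int); e=im[...,2]-im[...,1]
    ys,xs=np.where(e[40:110,85:120]>15); print(f,len(ys),ys.mean()+130,xs.mean()+485)
E
```

```text
drum 46 -0.308 492 511
t 8.425 [ 567.7 -216.2  183.7] [-7.4 -3.2  3.3] 23.110029215452588 wheel 0.2536448889128986
t1.png 51 170.11764705882354 504.7450980392157
t3.png 53 170.52830188679246 500.9622641509434
```

```bash
sed -i 's/^print("drum"/if out: print("mean row",ys.mean(),xs.mean())\n&/' drum.py; python3 drum.py
```

```text
mean row 170.48888888888888 501.3777777777778
drum 45 -0.31 492 511
t 8.475 [ 567.7 -216.2  183.6] [-6.8 -2.2  3.8] 23.537900711918745 wheel 0.2531063518439306
```

Call:
move_arm(
  rows=[
    [0,0.31,0.1,0,20],
    [0,0.3,0.12,0,20],
    [0,0.3,0.13,0,20],
    [0,0,0,0,20],
  ],
)

```text
t: 8.98
ee_pos: [577.1, -215.4, 180.2]
orientation: [-2.118, -2.317, 0.005]
ft_force: [-6.4, -3.8, 3.1]
width: 23.2
grasp_force: 30.0
```

```bash
python3 drum.py
```

```text
mean row 170.79166666666666 499.0
drum 48 -0.31 489 509
t 9.025 [ 577.1 -215.4  180.2] [-5.5 -3.2  3.9] 23.156762966533506 wheel 0.40946721509245004
```

Call:
move_arm(
  rows=[
    [0,0.29,0.15,0,20],
    [0,0.28,0.16,0,20],
    [0,0.27,0.18,0,20],
    [0,0,0,0,20],
  ],
)

```text
t: 9.52
ee_pos: [585.6, -214.7, 175.2]
orientation: [-2.118, -2.317, 0.005]
ft_force: [-6.2, -3.2, 2.6]
width: 23.3
grasp_force: 30.0
```

```bash
python3 drum.py
```

```text
mean row 170.80851063829786 499.06382978723406
drum 47 -0.31 489 509
t 9.575 [ 585.6 -214.6  175.2] [-5.9 -3.5  3. ] 23.25919394655582 wheel 0.5631808727354184
```

Call:
move_arm(
  rows=[
    [0,0.265,0.19,0,20],
    [0,0.255,0.2,0,20],
    [0,0,0,0,20],
  ],
)

```text
t: 9.95
ee_pos: [590.3, -214.2, 171.2]
orientation: [-2.117, -2.317, 0.006]
ft_force: [-7.4, -3.3, 3.3]
width: 23.3
grasp_force: 30.0
```

```bash
python3 drum.py
```

```text
mean row 169.0 499.06382978723406
drum 47 -0.265 489 509
t 10.0 [ 590.3 -214.2  171.2] [-7.3 -3.3  4. ] 23.416072714015584 wheel 0.6605343821462523
```

The drum moved with the wheel, so the teeth are in. Next I push the knob home.

Call:
move_arm(
  rows=[
    [0,0,0,0,50],
    [0,0,0,0,50],
    [0,0,-5.3,0,50],
    [0,0,-5.3,0,50],
    [0,0,-5.3,0,0],
    [-4.2,-3.9,0,0,0],
    [-4.2,-3.9,0,0,0],
    [-4.2,-3.9,0,0,0],
    [-4.2,-3.9,0,0,0],
    [0,0,0,0,0],
  ],
)

```text
t: 11.25
ee_pos: [450.2, -397.5, 330.7]
orientation: [2.125, 2.313, -0.0]
ft_force: [-0.4, 0.2, -0.6]
width: 0.5
grasp_force: 0.0
```

```bash
python3 - <<'E'
from h import *
go(450.5,-395,258,95.2)
E
```

```text
turn -0.3 shift cm [0.24 0.05 7.27] from [ 450. -397.  331.] width 0.5 F [-0.4  0.2 -0.6] t 11.2
```

Call:
move_arm(
  rows=[
    [0,0.05,3.6,0,0],
    [0,0,3.6,0,0],
    [0.6,0,0,0,0],
    [0.6,0,0,0,0],
    [0.4,0,0,0,0],
    [0.3,0,0,0,0],
    [0.3,0,0,0,0],
    [0.2,0,0,0,0],
  ],
)

```text
t: 12.25
ee_pos: [451.8, -373.0, 260.4]
orientation: [2.115, 2.314, -0.003]
ft_force: [2.4, -12.9, -3.0]
width: 0.1
grasp_force: 6.2
```

Call:
move_arm(
  rows=[
    [0.15,0,0,0,0],
    [0.15,0,0,0,0],
  ],
)

```text
t: 12.5
ee_pos: [451.8, -372.8, 260.6]
orientation: [2.112, 2.311, -0.008]
ft_force: [2.5, -22.0, -9.4]
width: -0.1
grasp_force: 11.0
```

Call:
move_arm(
  rows=[
    [0.15,0,0,0,0],
    [0.1,0,0,0,0],
  ],
)

```text
t: 12.75
ee_pos: [451.8, -372.7, 260.7]
orientation: [2.109, 2.308, -0.012]
ft_force: [2.6, -30.2, -12.9]
width: 0.5
grasp_force: 15.2
```

Call:
move_arm(
  rows=[
    [-1.5,0,0,0,0],
    [0,0,-4,0,0],
    [0,0,-3,0,50],
    [0,0,0,0,50],
  ],
)

```text
t: 13.25
ee_pos: [452.6, -381.3, 332.0]
orientation: [2.116, 2.314, 0.001]
ft_force: [0.3, -0.2, -0.1]
width: 16.8
grasp_force: 0.0
```

```bash
python3 drum.py; python3 - <<'E'
from h import *
go(590.3,-216,171,95.2)
E
```

```text
mean row 171.48979591836735 495.3265306122449
drum 49 -0.255 488 500
t 13.3 [ 451.8 -380.6  329.9] [0.4 0.6 0.1] 20.489522658149834 wheel -0.5008488682895353
turn -0.1 shift cm [15.13 15.28 15.89] from [ 452. -381.  330.] width 20.5 F [0.4 0.6 0.1] t 13.3
```

Call:
move_arm(
  rows=[
    [3.8,3.8,0,0,50],
    [3.8,3.8,0,0,50],
    [3.8,3.8,0,0,50],
    [3.7,3.9,0,0,50],
    [0,0,0,0,50],
    [0,0,6,0,50],
    [0,0,5.5,0,50],
    [0,0,3,0,50],
    [0,0,1.4,0,50],
    [0,0,0,0,50],
  ],
)

```text
t: 14.55
ee_pos: [589.4, -216.7, 168.8]
orientation: [-2.119, -2.317, 0.001]
ft_force: [0.7, 0.5, 0.2]
width: 43.9
grasp_force: 0.0
```

Call:
move_arm(
  rows=[
    [0,0,0,0,20],
    [0,0,0,0,20],
    [0,0,0,0,20],
    [0,0.24,0.22,0,20],
    [0,0.23,0.23,0,20],
    [0,0,0,0,20],
  ],
)

```text
t: 15.3
ee_pos: [595.1, -216.3, 166.2]
orientation: [2.119, 2.318, -0.0]
ft_force: [-2.6, 0.1, 6.7]
width: 23.2
grasp_force: 30.0
```

```bash
python3 drum.py
```

```text
mean row 165.5581395348837 496.69767441860466
drum 43 -0.17 488 506
t 15.35 [ 595.1 -216.3  166.2] [-2.9 -0.5  6.6] 23.58810464608477 wheel 0.7686137631624894
```

Call:
move_arm(
  rows=[
    [0,0.23,0.23,0,20],
    [0,0.22,0.24,0,20],
    [0,0.215,0.25,0,20],
    [0,0,0,0,20],
  ],
)

```text
t: 15.85
ee_pos: [601.1, -215.7, 158.6]
orientation: [-2.119, -2.319, 0.002]
ft_force: [-3.2, -0.7, 6.1]
width: 23.8
grasp_force: 30.0
```

```bash
python3 drum.py; python3 - <<'E'
from h import *
shot("top","t4.png",(470,120,560,200),8)
E
```

```text
mean row 160.18 496.54
drum 50 -0.035 488 506
t 15.9 [ 601.1 -215.7  158.6] [-4.  -1.7  5.7] 23.522014783164153 wheel 0.9234330300742191
```

View pics/t4.png

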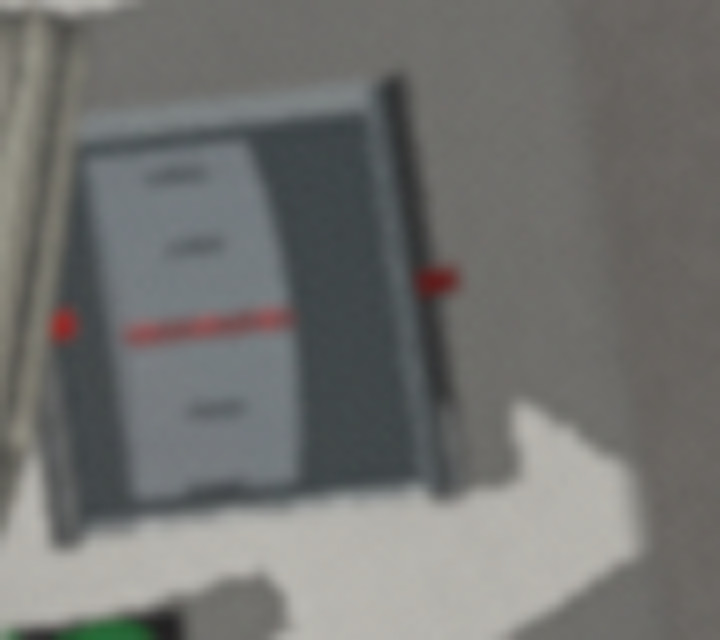

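The red line at crop (210,325) sits about 2 px short of the pointer line, which is at row 308 there. One small nudge should bring it on.

Call:
move_arm(
  rows=[
    [0,0.18,0.24,0,20],
    [0,0,0,0,20],
    [0,0,0,0,50],
    [0,0,0,0,50],
    [0,0,-5.5,0,50],
    [0,0,-5.5,0,50],
    [0,0,-5,0,80],
  ],
)

```text
t: 16.82
ee_pos: [603.4, -215.1, 317.3]
orientation: [2.119, 2.318, 0.001]
ft_force: [0.5, 0.3, 0.6]
width: 50.6
grasp_force: 0.0
```

```bash
python3 drum.py; python3 - <<'E'
from h import *
im=optics.get_image("top")
def seg(c,z,dark):
    x,y=c; s=im[y-18:y+19,x-18:x+19].astype(int); hsv=cv2.cvtColor(s.astype(np.uint8),cv2.COLOR_BGR2HSV)
    m=(hsv[...,0]>45)&(hsv[...,0]<90)&(hsv[...,1]>90) if dark else ((s[...,2]-s[...,0]>35))&(hsv[...,2]>110)
    n,l,st,ce=cv2.connectedComponentsWithStats(m.astype(np.uint8)); k=1+np.argmax(st[1:,4])
    ys,xs=np.where(l==k); P=np.array([atz("top",(a+x-18,b+y-18),z)[:2] for a,b in zip(xs,ys)],np.float32)
    r=cv2.minAreaRect(P); bp=cv2.boxPoints(r); e=[bp[1]-bp[0],bp[2]-bp[1]]; L=max(e,key=np.linalg.norm)
    print(c,st[k,4],"rect",np.round(r[0]),np.round(r[1]),round(np.degrees(np.arctan2(L[1],L[0]))%180,1))
for c,d in(((272,219),0),((224,223),0),((211,185),1)): seg(c,24,d)
# plate: bright box outline
x0,y0,x1,y1=285,110,420,210; g=cv2.cvtColor(im[y0:y1,x0:x1],cv2.COLOR_BGR2GRAY)
h=cv2.cvtColor(im[y0:y1,x0:x1],cv2.COLOR_BGR2HSV); b=im[y0:y1,x0:x1].astype(int)
m=((b[...,2]-b[...,0])<5)&(g>140)
n,l,st,ce=cv2.connectedComponentsWithStats(m.astype(np.uint8)); k=1+np.argmax(st[1:,4])
ys,xs=np.where(l==k); P=np.array([atz("top",(a+x0,c+y0),40)[:2] for a,c in zip(xs,ys)],np.float32)
r=cv2.minAreaRect(P); print("plate",st[k],r); print(np.round(cv2.boxPoints(r)))
shot("top","t5.png",(190,100,420,290),3)
E
```

```text
mean row 158.46875 499.375
drum 32 0.0 493 505
t 16.875 [ 606.3 -216.1  325. ] [1.7 0.  3.9] 54.313855000995794 wheel 0.2617111582721911
(272, 219) 284 rect [426. 249.] [67. 44.] 16.2
(224, 223) 286 rect [417. 404.] [44. 67.] 160.4
(211, 185) 312 rect [541. 446.] [70. 47.] 7.7Traceback (most recent call last):
  File "<stdin>", line 16, in <module>
  File "h.py", line 12, in atz
    t,d=ray(n,p); return t+d*(z-t[2])/d[2]
        ~~~^^^^^
  File "h.py", line 9, in ray
    K,D,t,Rm=cam(n); u=cv2.undistortPoints(np.array([[p]],float),K,D)[0,0]
             ~~~^^^
  File "h.py", line 5, in cam
    c=optics.calibration(n); o=np.array(c["orientation"],float)
ValueError: time passes only in moves, steps and waits
```

```bash
sed -i 's/^def cam/import functools\n@functools.cache\ndef cam/' h.py; cat > seg.py <<'E'
from h import *
def seg(im,c,z,kind,w=18):
    x,y=c; s=im[max(y-w,0):y+w+1,x-w:x+w+1]; b=s.astype(int); hsv=cv2.cvtColor(s,cv2.COLOR_BGR2HSV)
    m={"g":(hsv[...,0]>45)&(hsv[...,0]<90)&(hsv[...,1]>90),"c":(b[...,2]-b[...,0]>35)&(hsv[...,2]>110),"p":(b[...,2]-b[...,0]<5)&(hsv[...,2]>140)}[kind]
    n,l,st,ce=cv2.connectedComponentsWithStats(m.astype(np.uint8)); k=1+np.argmax(st[1:,4])
    ys,xs=np.where(l==k); P=np.array([atz("top",(a+x-w,d+max(y-w,0)),z)[:2] for a,d in zip(xs,ys)],np.float32)
    r=cv2.minAreaRect(P); bp=cv2.boxPoints(r); L=max([bp[1]-bp[0],bp[2]-bp[1]],key=np.linalg.norm)
    print(c,st[k,4],"rect",np.round(r[0]),np.round(r[1]),round(np.degrees(np.arctan2(L[1],L[0]))%180,1)); return r
E
python3 - <<'E'
from seg import *
im=optics.get_image("top")
r=seg(im,(352,160),40,"p",58); print(np.round(cv2.boxPoints(r)))
shot("top","t5.png",(190,100,420,290),3)
E
```

```text
(352, 160) 6054 rect [609.  -7.] [204. 303.] 96.9
[[ 490.  132.]
 [ 526. -169.]
 [ 729. -145.]
 [ 693.  156.]]
```

View pics/t5.png

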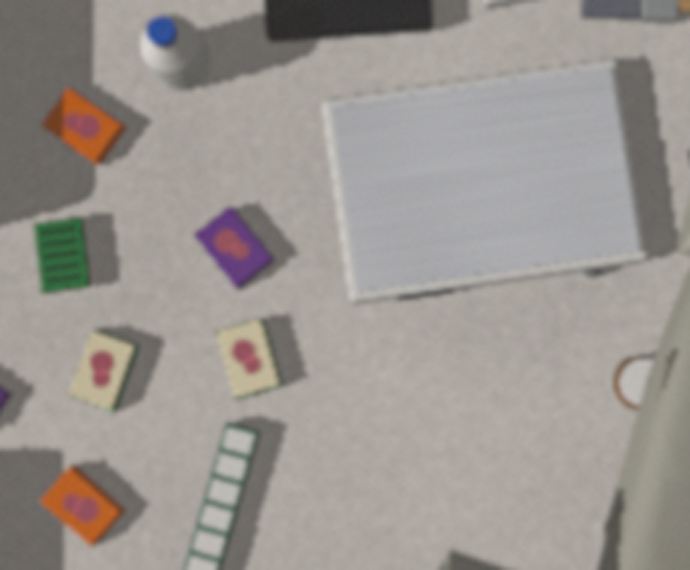

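Call:
move_arm(
  rows=[
    [0,0,0,10,100],
    [0,0,0,10,100],
    [0,0,0,10,100],
    [0,0,0,10,100],
    [0,0,0,10,100],
    [0,0,0,10,100],
    [0,0,0,10,100],
    [0,0,0,9.7,100],
  ],
)

```text
t: 18.02
ee_pos: [602.4, -214.8, 312.7]
orientation: [-3.112, -0.413, 0.006]
ft_force: [-0.2, 0.6, -0.2]
width: 87.5
grasp_force: 0.0
```

Call:
move_arm(
  rows=[
    [-0.4,-5.5,0,0,100],
    [-0.4,-5.5,0,0,100],
    [-0.4,-5.5,0,0,100],
    [-0.4,-5.5,1,0,100],
    [-0.4,-5.5,2,0,100],
    [-0.4,-5.5,2,0,100],
    [-0.4,-5.5,2,0,100],
    [-0.4,-5.5,2,0,100],
    [-0.2,-5.6,2,0,100],
    [0,0,5,0,100],
  ],
)

```text
t: 19.27
ee_pos: [437.8, 257.4, 154.5]
orientation: [-3.111, -0.429, -0.003]
ft_force: [0.9, -0.3, -0.9]
width: 88.1
grasp_force: 0.0
```

```bash
python3 - <<'E'
from seg import *
im=optics.get_image("top"); seg(im,(224,223),24,"c")
go(441.4,253.3,3,15.5)
E
python3 drum.py
```

```text
(224, 223) 91 rect [405. 413.] [35. 40.] 160.6
turn 0.1 shift cm [ 0.74  0.23 14.47] from [434. 254. 148.] width 87.7 F [-0.9 -2.6 -4.2] t 19.3
mean row 158.8695652173913 496.67391304347825
drum 46 -0.003 488 505
t 19.375 [433.8 252.5 149.8] [-0.6 -0.6 -0.3] 87.60068041430743 wheel -1.2061823795530284
```

Call:
move_arm(
  rows=[
    [0.75,0.15,4,0,100],
    [0,0,4,0,100],
    [0,0,4,0,100],
    [0,0,2,0,100],
    [0,0,0.6,0,100],
    [0,0,0,0,100],
  ],
)

```text
t: 20.12
ee_pos: [446.6, 254.1, 9.8]
orientation: [3.113, 0.42, -0.0]
ft_force: [-0.3, -0.1, 0.2]
width: 87.9
grasp_force: 0.0
```

Call:
move_arm(
  rows=[
    [0,0,0,0,40],
    [0,0,0,0,40],
    [0,0,0,0,40],
    [0,0,0,0,40],
  ],
)

```text
t: 20.62
ee_pos: [446.3, 254.5, 9.7]
orientation: [-3.113, -0.422, -0.001]
ft_force: [-0.6, -0.7, 5.2]
width: 51.9
grasp_force: 30.0
```

Call:
move_arm(
  rows=[
    [0,0,-5,0,40],
    [0,0,-5,0,40],
    [0,0,0,-10.2,40],
    [0,0,0,-10.2,40],
    [0,0,0,-10.2,40],
    [0,0,0,-10.2,40],
    [0,0,0,-10.2,40],
    [0,0,0,-10.2,40],
    [0,0,0,-10.2,40],
    [0,0,0,-10,40],
  ],
)

```text
t: 21.88
ee_pos: [445.9, 254.3, 109.2]
orientation: [-2.078, -2.356, 0.001]
ft_force: [0.3, -0.5, -0.9]
width: 51.8
grasp_force: 30.0
```

```bash
python3 - <<'E'
from h import *
print(yaw()); go(585.2,190,85,96.9)
E
```

```text
97.15953868896271
turn 0.3 shift cm [-8.06 13.05  2.42] from [446. 254. 109.] width 51.8 F [ 0.3 -0.5 -0.9] t 21.9
```

Call:
move_arm(
  rows=[
    [-2.7,4.35,0,0,40],
    [-2.7,4.35,0,0,40],
    [-2.7,4.35,0,0,40],
    [-0.8,0,2.4,0,40],
    [0,0,0,0,40],
    [0,0,0,0,40],
  ],
)

```text
t: 22.62
ee_pos: [585.8, 181.9, 85.6]
orientation: [-2.085, -2.35, 0.001]
ft_force: [1.7, 0.8, -0.9]
width: 51.7
grasp_force: 30.0
```

```bash
python3 - <<'E'
from h import *
go(589.8-.12*30,151.9+.993*30,19,96.9); print(get_obs()["ee_pos"])
E
```

```text
turn -0.1 shift cm [-0.02  0.03  6.66] from [586. 182.  86.] width 51.7 F [ 1.7  0.8 -0.9] t 22.6
[585.8495897  181.87676649  85.5707554 ]
```

Lowering so that the free end levers up on the plate edge.

Call:
move_arm(
  rows=[
    [0,0,2,0,40],
    [0,0,1,0,40],
    [0,0,0.7,0,40],
    [0,0,0.7,0,40],
  ],
)

```text
t: 23.12
ee_pos: [585.8, 182.5, 41.5]
orientation: [-2.085, -2.348, 0.0]
ft_force: [-4.5, 5.1, 7.6]
width: 51.7
grasp_force: 30.0
```

Call:
move_arm(
  rows=[
    [0,0,0.6,0,40],
    [0,0,0.6,0,40],
  ],
)

```text
t: 23.38
ee_pos: [585.8, 182.3, 29.7]
orientation: [-2.085, -2.349, 0.0]
ft_force: [-4.5, 2.2, 6.8]
width: 51.9
grasp_force: 30.0
```

Call:
move_arm(
  rows=[
    [0,0,0.5,0,40],
    [0,0,0.5,0,40],
    [0,0,0,0,40],
  ],
)

```text
t: 23.75
ee_pos: [586.0, 182.1, 19.6]
orientation: [-2.085, -2.349, 0.0]
ft_force: [-2.8, 1.2, 4.9]
width: 51.9
grasp_force: 30.0
```

```bash
python3 - <<'E'
from h import *
o=get_obs();print(o["ee_pos"],o["ft_force"],o["moment"],o["width"])
shot("scene","s6.png",(230,120,450,310),3)
E
```

```text
[585.96989445 182.08672461  19.64588403] [-2.82221142  1.2381077   4.93802666] [ 0.24346998  0.44142003 -0.09563974] 51.87949008047346
```

View pics/s6.png

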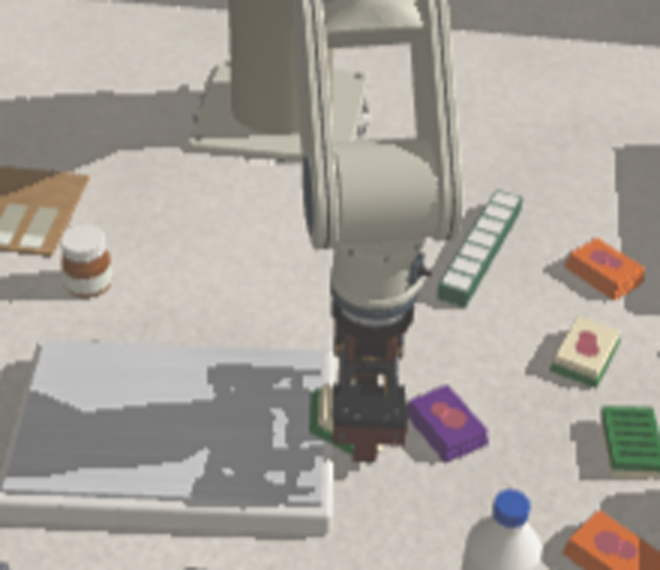

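The block is tilting up on the plate edge at crop (322,415). Moving in towards the wall will stand it up.

Call:
move_arm(
  rows=[
    [-0.4,0,0,0,40],
    [-0.4,0,0,0,40],
    [-0.3,0,0,0,40],
    [0,0,0,0,40],
  ],
)

```text
t: 24.3
ee_pos: [588.2, 175.8, 21.2]
orientation: [-2.085, -2.347, -0.01]
ft_force: [-7.6, 24.8, 11.8]
width: 51.7
grasp_force: 30.0
```

Call:
move_arm(
  rows=[
    [-0.2,0,0,0,40],
    [0,0,0,0,40],
  ],
)

```text
t: 24.55
ee_pos: [588.5, 174.7, 21.3]
orientation: [-2.085, -2.346, -0.011]
ft_force: [-9.4, 29.5, 13.1]
width: 51.7
grasp_force: 30.0
```

Call:
move_arm(
  rows=[
    [0,0,-5,0,40],
    [0,0,-5,0,40],
    [0,0,0,0,40],
  ],
)

```text
t: 24.92
ee_pos: [590.8, 169.6, 123.3]
orientation: [2.082, 2.347, 0.01]
ft_force: [0.2, 0.3, -2.4]
width: 51.7
grasp_force: 30.0
```

```bash
python3 - <<'E'
from h import *
o=get_obs();print(o["ee_pos"],o["ft_force"],o["moment"],o["width"])
shot("scene","s7.png",(260,140,400,260),4)
C=np.array([609,-7]);xp=np.array([.993,.12]);yp=np.array([-.12,.993])
t=C+42*xp-95*yp; print(t); go(*t,o["ee_pos"][2],96.9)
E
```

```text
[590.82283146 169.62173211 123.34269499] [ 0.17011338  0.25453352 -2.4391131 ] [ 0.0133704  -0.15470097  0.02244783] 51.747671594501114
[662.106 -96.295]
turn -0.1 shift cm [-27.22   4.06  -0.24] from [589. 169. 121.] width 51.7 F [-0.  -0.2 -2.6] t 25.0
```

View pics/s7.png

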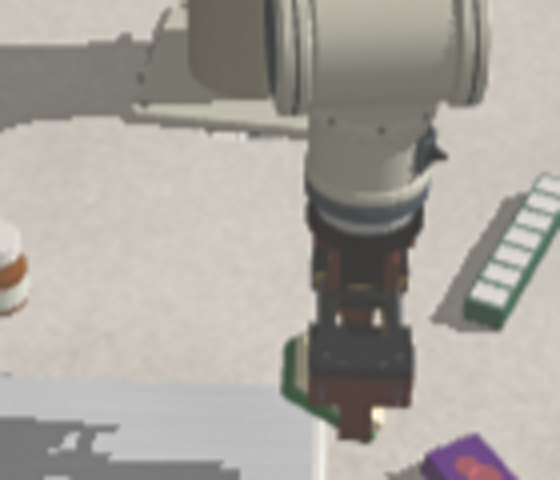

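The block has only tilted about 35–45° (green underside edge from (290,395) to (370,437) in the crop). I'll repeat the lowering nearer the wall but stay higher, so the low end stays clear of the bench.

Call:
move_arm(
  rows=[
    [0.4,0,3,0,40],
    [0,0,1.5,0,40],
    [0,0,0.8,0,40],
    [0,0,0.8,0,40],
    [0,0,0.8,0,40],
  ],
)

```text
t: 25.6
ee_pos: [587.8, 172.6, 50.1]
orientation: [2.085, 2.349, 0.001]
ft_force: [-0.3, -0.1, -1.4]
width: 51.6
grasp_force: 30.0
```

Call:
move_arm(
  rows=[
    [0,0,0.6,0,40],
    [0,0,0.6,0,40],
    [0,0,0.5,0,40],
    [0,0,0,0,40],
  ],
)

```text
t: 26.1
ee_pos: [587.2, 172.5, 33.0]
orientation: [-2.085, -2.349, 0.001]
ft_force: [-0.3, 0.1, -1.4]
width: 51.8
grasp_force: 30.0
```

```bash
python3 - <<'E'
from h import *
o=get_obs();print(o["ee_pos"],o["ft_force"],o["moment"],o["width"],"D",(o["ee_pos"][:2]-[609,-7])@[-.12,.993]-160)
shot("scene","s8.png",(260,140,400,260),4)
E
```

```text
[587.24253106 172.54192215  33.03247793] [-0.28765348  0.10319273 -1.40199584] [-0.01910012 -0.1267976   0.0242446 ] 51.76099966353773 D 20.896024970341927
```

View pics/s8.png

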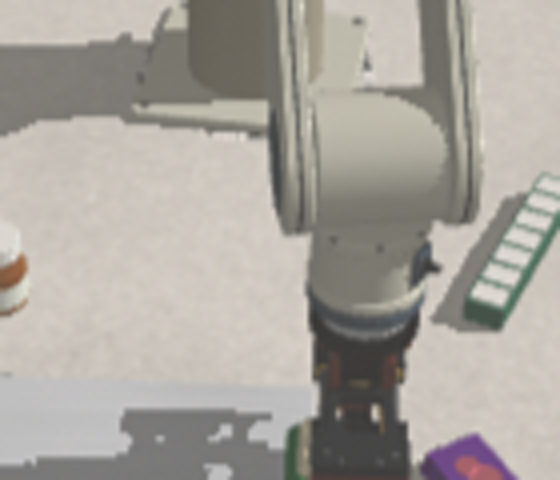

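Call:
move_arm(
  rows=[
    [0,0,0.4,0,40],
    [0,0,0.4,0,40],
    [0,0,0,0,40],
  ],
)

```text
t: 26.52
ee_pos: [587.2, 172.5, 25.0]
orientation: [-2.085, -2.349, 0.001]
ft_force: [-0.5, -0.1, -1.2]
width: 52.0
grasp_force: 30.0
```

Call:
move_arm(
  rows=[
    [-0.2,0,0,0,40],
    [-0.2,0,0,0,40],
    [0,0,0,0,40],
  ],
)

```text
t: 26.9
ee_pos: [588.1, 169.3, 25.8]
orientation: [-2.086, -2.349, -0.002]
ft_force: [-1.6, 3.7, 0.9]
width: 52.0
grasp_force: 30.0
```

Call:
move_arm(
  rows=[
    [-0.2,0,0,0,40],
    [-0.1,0,0,0,40],
    [0,0,0,0,40],
  ],
)

```text
t: 27.28
ee_pos: [588.6, 168.3, 26.5]
orientation: [-2.085, -2.348, -0.005]
ft_force: [-4.5, 14.1, 5.0]
width: 52.0
grasp_force: 30.0
```

Call:
move_arm(
  rows=[
    [0.3,0,-5,0,40],
    [0,0,-4.5,0,40],
    [-5.3,0.8,0,0,40],
    [-5.3,0.8,0,0,40],
    [-5.3,0.8,0,0,40],
    [-5.3,0.8,0,0,40],
    [-5.3,0.8,0,0,40],
    [0,0,0,0,40],
    [0,0,0,0,40],
  ],
)

```text
t: 28.4
ee_pos: [658.6, -89.6, 120.2]
orientation: [-2.086, -2.348, 0.0]
ft_force: [-0.6, 1.0, -1.1]
width: 51.6
grasp_force: 30.0
```

```bash
python3 - <<'E'
from h import *
o=get_obs();print(o["ee_pos"],o["ft_force"],o["moment"],o["width"])
go(662,-96,64,96.9)
shot("scene","s9.png",(190,150,340,290),4)
E
```

```text
[658.62147074 -89.64994604 120.15997577] [-0.60580426  1.04367098 -1.13679532] [-0.01099826 -0.1055342  -0.01034227] 51.633404789403464
turn -0.1 shift cm [-0.67  0.26  5.62] from [659. -90. 120.] width 51.6 F [-0.6  1.  -1.1] t 28.4
```

View pics/s9.png

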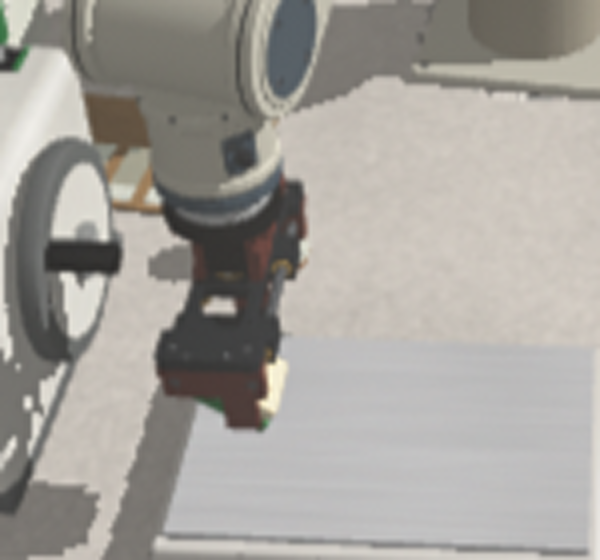

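```bash
cat > tilt.py <<'E'
from h import *
T=np.array(get_obs()["ee_pos"]); xp=np.array([.993,.12,0]);yp=np.array([-.12,.993,0]);z=np.array([0,0,1.])
for th in(20,35,50,65,80,90):
    t=np.radians(th);u=-yp*np.cos(t)+z*np.sin(t); n=-yp*np.sin(t)*-1*-1*-1  # placeholder
    nu=yp*np.sin(t)+z*np.cos(t)   # wax normal
    P=T+7*z
    f=lambda a,s,w:P+a*u+s*26*xp+w*nu
    pts=[f(-17,1,-17),f(59,1,-17),f(-17,1,7),f(59,1,7),f(-17,-1,7)]
    print(th,*[np.round((p-[190,150])*4).astype(int) for p in proj("scene",pts)])
E
python3 tilt.py
```

```text
20 [262 435] [155 405] [271 413] [162 383] [283 359]
35 [254 436] [156 390] [271 418] [172 370] [283 363]
50 [245 436] [163 375] [269 422] [187 360] [282 368]
65 [236 435] [176 363] [266 426] [207 353] [278 372]
80 [228 432] [195 354] [261 429] [229 351] [274 374]
90 [223 429] [209 351] [257 430] [245 352] [270 376]
```

```bash
sed 's/^T=.*/T=np.array([587.2,172.5,33.])/; s/\[190,150\]/[260,140]/; s/pts=.*/pts=[f(59,-1,-17),f(59,-1,7),f(59,1,-17),f(59,1,7),f(-17,1,-17)]/' tilt.py > t8.py; python3 t8.py; sed -i 's/T=np.*/T=np.array([590.8,169.6,123.3])/' t8.py; echo; python3 t8.py; sed -n 3p t8.py
```

```text
for th in(20,35,50,65,80,90):Traceback (most recent call last):
  File "t8.py", line 4, in <module>
    t=np.radians(th);u=-yp*np.cos(t)+z*np.sin(t); n=-yp*np.sin(t)*-1*-1*-1  # placeholder
                        ^^
NameError: name 'yp' is not defined. Did you mean: 'np'?
Traceback (most recent call last):
  File "t8.py", line 4, in <module>
    t=np.radians(th);u=-yp*np.cos(t)+z*np.sin(t); n=-yp*np.sin(t)*-1*-1*-1  # placeholder
                        ^^
NameError: name 'yp' is not defined. Did you mean: 'np'?
```

```bash
sed -i 's/; n=-yp.*//' tilt.py
for T in "587.2,172.5,33." "590.8,169.6,123.3"; do sed "s/^T=np.array(get_obs()\[\"ee_pos\"\])/T=np.array([$T])/; s/\[190,150\]/[260,140]/; s/pts=.*/pts=[f(59,-1,-17),f(59,-1,7),f(59,1,-17),f(59,1,7),f(-17,1,-17)]/" tilt.py > t8.py; python3 t8.py; echo; done
```

```text
20 [271 448] [282 428] [268 501] [280 480] [364 528]
35 [275 434] [294 416] [272 486] [292 469] [356 529]
50 [285 421] [310 407] [283 473] [309 460] [348 529]
65 [299 410] [329 401] [298 462] [329 454] [339 528]
80 [318 402] [350 399] [317 455] [350 452] [332 525]
90 [332 399] [364 400] [331 451] [365 453] [328 522]

20 [267 365] [279 342] [264 417] [276 395] [365 447]
35 [271 349] [291 330] [269 401] [289 382] [357 448]
50 [282 335] [308 319] [279 387] [307 371] [348 448]
65 [297 323] [329 313] [295 375] [328 365] [339 446]
80 [316 314] [351 311] [315 366] [351 363] [331 443]
90 [331 310] [366 311] [330 362] [366 363] [327 441]
```

```bash
cat > fit.py <<'E'
import sys
from h import *
xp=np.array([.993,.12,0]);yp=np.array([-.12,.993,0]);z=np.array([0,0,1.])
def fit(im,T,a=17,c=17,pz=7,s=4,show=True):
    """im full scene picture; block in grip, returns best tilt"""
    h=cv2.cvtColor(im,cv2.COLOR_BGR2HSV); b=im.astype(int)
    c0=proj("scene",[T+pz*z])[0]; roi=np.zeros(im.shape[:2],bool); x,y=c0.astype(int); roi[y-25:y+20,x-28:x+28]=1
    G=(h[...,0]>45)&(h[...,0]<90)&(h[...,1]>90)&roi; W=(b[...,2]-b[...,0]>35)&(b[...,1]-b[...,0]>20)&(b[...,2]-b[...,1]<30)&(h[...,2]>90)&roi
    res=[]
    for th in range(0,150,5):
        for dp in(-6,-3,0,3,6):
            t=np.radians(th);u=-yp*np.cos(t)+z*np.sin(t);nu=yp*np.sin(t)+z*np.cos(t);P=T+(pz)*z+dp*u
            L=lambda w0,w1:np.array([P+q*u+r*26*xp+w*nu for q in(-a,76-a) for r in(-1,1) for w in(w0,w1)])
            def hull(w0,w1):
                m=np.zeros(im.shape[:2],np.uint8); p=cv2.convexHull(np.round(proj("scene",L(w0,w1))*16).astype(np.int32)); cv2.fillConvexPoly(m,p,1,shift=4); return m>0
            g,w=hull(-c,-c+12),hull(-c+12,-c+24)
            wf=nu@(cam("scene")[2]-T)>0
            if wf:g=g&~w
            else:w=w&~g
            sc=(G&g).sum()+(W&w).sum()-(G&~g).sum()-(W&~w).sum()-(G&w).sum()-(W&g).sum()
            res.append((sc,th,dp))
    res.sort(reverse=True); print("green",G.sum(),"wax",W.sum(),"fit",res[:6])
if __name__=="__main__":
    im=optics.get_image("scene"); T=np.array(get_obs()["ee_pos"]); fit(im,T)
E
python3 fit.py; python3 - <<'E'
from fit import *
im=np.zeros((400,640,3),np.uint8)+100
for f,o,T in(("s7",(260,140),[590,169.5,122]),("s8",(260,140),[587.2,172.5,33]),):
    s=cv2.imread(f"pics/{f}.png"); s=cv2.resize(s,None,fx=.25,fy=.25,interpolation=cv2.INTER_AREA); i=im.copy(); i[o[1]:o[1]+s.shape[0],o[0]:o[0]+s.shape[1]]=s
    fit(i,np.array(T))
E
```

```text
green 0 wax 24 fit [(np.int64(22), 20, 0), (np.int64(22), 20, -6), (np.int64(22), 15, -3), (np.int64(22), 10, 0), (np.int64(22), 10, -3), (np.int64(22), 10, -6)]
green 0 wax 8 fit [(np.int64(8), 50, -6), (np.int64(8), 45, -3), (np.int64(8), 45, -6), (np.int64(8), 40, -3), (np.int64(8), 40, -6), (np.int64(8), 35, -3)]
green 0 wax 0 fit [(np.int64(0), 145, 6), (np.int64(0), 145, 3), (np.int64(0), 145, 0), (np.int64(0), 145, -3), (np.int64(0), 145, -6), (np.int64(0), 140, 6)]
```

```bash
sed -i 's/G=(h.*&roi; W/G=(b[...,1]-b[...,2]>12)\&(b[...,1]-b[...,0]>5)\&roi; W/' fit.py; python3 fit.py; python3 - <<'E'
from fit import *
im=np.zeros((400,640,3),np.uint8)+100
for f,o,T in(("s7",(260,140),[590,169.5,122]),("s8",(260,140),[587.2,172.5,33]),):
    s=cv2.imread(f"pics/{f}.png"); s=cv2.resize(s,None,fx=.25,fy=.25,interpolation=cv2.INTER_AREA); i=im.copy(); i[o[1]:o[1]+s.shape[0],o[0]:o[0]+s.shape[1]]=s
    fit(i,np.array(T))
E
```

```text
green 17 wax 25 fit [(np.int64(22), 55, 3), (np.int64(21), 55, -6), (np.int64(20), 60, 0), (np.int64(19), 60, -3), (np.int64(19), 55, 0), (np.int64(19), 50, 0)]
green 80 wax 8 fit [(np.int64(44), 50, -6), (np.int64(42), 50, -3), (np.int64(34), 55, 3), (np.int64(33), 55, 0), (np.int64(32), 50, 0), (np.int64(22), 45, -6)]
green 36 wax 0 fit [(np.int64(34), 50, 0), (np.int64(30), 55, 3), (np.int64(30), 50, -3), (np.int64(27), 45, -6), (np.int64(26), 55, 6), (np.int64(20), 50, -6)]
```

Call:
move_arm(
  rows=[
    [-2.7,0,2,0,40],
    [0,0,2,0,40],
    [0,0,1.3,0,40],
    [0,0,0.6,0,40],
    [0,0,0.3,0,40],
    [0,0,0,0,40],
  ],
)

```text
t: 29.3
ee_pos: [662.6, -116.3, 58.6]
orientation: [2.085, 2.35, 0.0]
ft_force: [0.4, 1.1, -2.1]
width: 51.8
grasp_force: 30.0
```

Call:
move_arm(
  rows=[
    [0,0,0.2,0,40],
    [0,0,0.2,0,40],
  ],
)

```text
t: 29.55
ee_pos: [662.6, -116.6, 54.7]
orientation: [2.085, 2.349, 0.001]
ft_force: [-0.6, 0.1, -2.3]
width: 51.7
grasp_force: 30.0
```

Call:
move_arm(
  rows=[
    [0,0,0.2,0,40],
    [0,0,0.2,0,40],
  ],
)

```text
t: 29.8
ee_pos: [662.6, -116.7, 51.8]
orientation: [2.085, 2.349, 0.0]
ft_force: [-7.6, 1.0, 20.9]
width: 51.8
grasp_force: 30.0
```

Call:
move_arm(
  rows=[
    [0.5,0,0.05,0,40],
    [0.5,0,0.1,0,40],
  ],
)

```text
t: 30.05
ee_pos: [663.8, -109.2, 51.9]
orientation: [2.08, 2.345, 0.002]
ft_force: [-0.7, -10.2, 16.2]
width: 51.7
grasp_force: 30.0
```

Call:
move_arm(
  rows=[
    [0.5,0,0.1,0,40],
    [0.5,0,0.1,0,40],
  ],
)

```text
t: 30.3
ee_pos: [664.7, -100.6, 51.8]
orientation: [2.077, 2.342, 0.004]
ft_force: [-0.4, -16.2, 26.9]
width: 51.8
grasp_force: 30.0
```

```bash
python3 fit.py; python3 -c "
from h import *
o=get_obs();print(o['ee_pos'],o['ft_force'],o['moment'])"
```

```text
green 7 wax 24 fit [(np.int64(19), 5, 0), (np.int64(19), 5, -3), (np.int64(19), 5, -6), (np.int64(19), 0, 0), (np.int64(19), 0, -3), (np.int64(19), 0, -6)]
[664.70991577 -99.7703218   51.83610806] [ 0.31501381 -8.09984363 22.00081293] [-1.57495656  0.05758597 -0.01170678]
```

Call:
move_arm(
  rows=[
    [0,0,-3,0,40],
    [0,0,-2,0,40],
    [0,0,0,0,40],
  ],
)

```text
t: 30.72
ee_pos: [661.2, -96.8, 98.6]
orientation: [2.083, 2.348, 0.003]
ft_force: [-0.7, 0.4, -1.3]
width: 52.1
grasp_force: 30.0
```

```bash
cat > asc.py <<'E'
from fit import *
im=optics.get_image("scene"); T=np.array(get_obs()["ee_pos"]); print(T,get_obs()["width"])
c=proj("scene",[T+7*z])[0].astype(int); b=im.astype(int)
G=(b[...,1]-b[...,2]>8)&(b[...,1]-b[...,0]>3); W=(b[...,2]-b[...,0]>30)&(b[...,1]-b[...,0]>18)&(b[...,2]-b[...,1]<30)&(b[...,2]>90); D=b.sum(2)<230; Rd=(b[...,2]-b[...,1]>25)
for y in range(c[1]-26,c[1]+20): print(y,"".join("G" if G[y,x] else "w" if W[y,x] else "r" if Rd[y,x] else "#" if D[y,x] else "." for x in range(c[0]-30,c[0]+30)))
fit(im,T)
E
python3 asc.py
```

```text
[660.22262358 -96.66544601  97.25442578] 51.88562299045163
226 .................##################.........................
227 .................##################.........................
228 .................##################.........................
229 ................###################.........................
230 ................#####......########.........................
231 ................###w........#######.........................
232 ...............###.w........#######.........................
233 ...............###..........#######.........................
234 ..............####..........#######.........................
235 .............#######..####.#########........................
236 .............########################.......................
237 ............#########################.......................
238 ............#########################.......................
239 ..........############################......................
240 .........#############################......................
241 .........############################.......................
2
[... 1408 characters left out ...]
....................
264 ............................................................
265 ............................................................
266 ............................................................
267 ............................................................
268 ............................................................
269 ............................................................
270 ............................................................
271 ............................................................
green 13 wax 25 fit [(np.int64(17), 55, 6), (np.int64(17), 50, -6), (np.int64(16), 60, 3), (np.int64(16), 60, 0), (np.int64(16), 55, 3), (np.int64(16), 50, 0)]
```

```bash
cat > fit2.py <<'E'
from fit import *
def fit2(im,T):
    b=im.astype(int); c0=proj("scene",[T+7*z])[0].astype(int); x0,y0=c0[0]-40,c0[1]-35
    b=b[y0:y0+65,x0:x0+80]
    G=(b[...,1]-b[...,2]>6)&(b[...,1]-b[...,0]>2); W=(b[...,2]-b[...,0]>30)&(b[...,1]-b[...,0]>18)&(b[...,2]-b[...,1]<30)&(b[...,2]>90)
    Bg=(b.min(2)>105)&~G&~W&(b[...,2]-b[...,0]<28)
    res=[]
    for th in range(0,181,6):
      t=np.radians(th);u=-yp*np.cos(t)+z*np.sin(t);nu=yp*np.sin(t)+z*np.cos(t)
      wf=nu@(cam("scene")[2]-T)>0
      for dy in(-8,-4,0,4,8):
       for dz in(-8,-4,0,4,8):
        P=T+(7+dz)*z+dy*yp
        def hull(w0,w1):
            q=proj("scene",[P+q*u+r*26*xp+w*nu for q in(-17,59) for r in(-1,1) for w in(w0,w1)])-[x0,y0]
            m=np.zeros(G.shape,np.uint8); cv2.fillConvexPoly(m,cv2.convexHull(np.round(q*16).astype(np.int32)),1,shift=4); return m>0
        g,w=hull(-17,-5),hull(-5,7)
        if wf:g=g&~w
        else:w=w&~g
        sc=2*(G&g).sum()+2*(W&w).sum()-2*(G&~g).sum()-2*(W&~w).sum()-(Bg&(g|w)).sum()
        res.append((int(sc),th,dy,dz))
    res.sort(reverse=True); print("G",G.sum(),"W",W.sum(),"score,tilt,dy,dz",res[:8])
if __name__=="__main__":
    o=get_obs(); fit2(optics.get_image("scene"),np.array(o["ee_pos"]))
E
python3 fit2.py
```

```text
G 18 W 61 score,tilt,dy,dz [(92, 30, 4, 8), (89, 36, 4, 8), (77, 24, 4, 8), (76, 42, 4, 8), (76, 30, 8, 8), (75, 36, 4, 4), (74, 42, 4, 4), (71, 48, 4, 4)]
```

Measured numerically, the block is only about 33° up and slips in the pads. New plan: lean it on the plate's left edge, push its foot to the wall to stand it up, tip it outwards, and then pick it green side up.

```bash
python3 -c "
from h import *
go(626.7,196.6,60,96.9)"
```

```text
turn -0.1 shift cm [29.49  0.26  3.63] from [660. -97.  96.] width 51.8 F [-0.5  0.3 -1.2] t 30.8
```

Call:
move_arm(
  rows=[
    [4.2,0,0,0,40],
    [4.2,0,0,0,40],
    [4.2,0,0,0,40],
    [4.2,0.1,0,0,40],
    [4.2,0.1,0,0,40],
    [4.2,0,0,0,40],
    [4.2,0,0,0,40],
    [0,0,3.6,0,40],
    [0,0,1,0,40],
    [0,0,0,0,40],
  ],
)

```text
t: 32.08
ee_pos: [626.0, 194.8, 49.4]
orientation: [-2.085, -2.348, 0.004]
ft_force: [-0.2, -0.1, -0.5]
width: 51.6
grasp_force: 30.0
```

Call:
move_arm(
  rows=[
    [0,0,1,0,40],
    [0,0,0.5,0,40],
    [0,0,0.5,0,40],
  ],
)

```text
t: 32.45
ee_pos: [627.3, 195.3, 30.9]
orientation: [2.086, 2.349, 0.001]
ft_force: [-1.0, -0.0, -1.1]
width: 52.1
grasp_force: 30.0
```

```bash
python3 fit2.py; python3 -c "
from h import *
o=get_obs();print(o['ee_pos'],o['ft_force'],o['width'])"
```

```text
G 71 W 10 score,tilt,dy,dz [(59, 36, 8, 4), (51, 36, 8, 8), (17, 42, 4, 8), (15, 54, -4, 0), (10, 42, 4, 4), (5, 54, -4, 4), (0, 54, -4, -4), (0, 42, 8, 0)]
[626.85134632 195.20215034  30.23090066] [-0.52303416 -0.397038   -1.17802132] 51.709899415094135
```

Call:
move_arm(
  rows=[
    [0,0,0.4,0,40],
    [0,0,0.4,0,40],
  ],
)

```text
t: 32.75
ee_pos: [627.1, 195.5, 22.8]
orientation: [2.085, 2.35, 0.0]
ft_force: [0.0, -0.2, -2.5]
width: 51.9
grasp_force: 30.0
```

Call:
move_arm(
  rows=[
    [0,0,0.4,0,40],
    [0,0,0.4,0,40],
  ],
)

```text
t: 33.0
ee_pos: [627.0, 195.5, 14.6]
orientation: [-2.085, -2.35, -0.0]
ft_force: [0.9, 0.1, -1.0]
width: 51.8
grasp_force: 30.0
```

Call:
move_arm(
  rows=[
    [0,0,0.3,0,40],
    [0,0,0.3,0,40],
  ],
)

```text
t: 33.25
ee_pos: [627.1, 195.4, 11.4]
orientation: [-2.085, -2.35, 0.001]
ft_force: [-12.4, -6.0, 35.5]
width: 51.8
grasp_force: 30.0
```

```bash
python3 fit2.py; python3 asc.py | head -50
```

```text
G 71 W 9 score,tilt,dy,dz [(13, 36, 8, 8), (13, 36, 8, 4), (3, 54, 0, -4), (-3, 48, 4, -4), (-6, 54, 0, -8), (-7, 48, 4, 0), (-8, 42, 4, 4), (-11, 54, 0, 0)]
[627.09173376 195.39380462  11.53042685] 51.645415712629124
250 ......................####################.........rrrrrrr..
251 ........................##################.......rrrrrrrrrr.
252 ........................#######.#..#######....rrrrrrrrrrrrrr
253 ........................##################..rrrrrrrrrrrrrrrr
254 ........................##################..rrrrrrrrrrrrrrrr
255 ........................#################....rrrrrrrrrrrrrrr
256 ........................##################..#.rrrrrrrrrrrrrr
257 ........................##################..#..rrrrrrrrrrrrr
258 ........................############..####.###..rrrrrrrrrrrr
259 ........................###.########..w###....#.rrrrrrrrrrrr
260 ........................###.#######...w###.....#.rrrrrrrrrrr
261 .......................####.########..w###....#...rrrrrrrrrr
262 ................G..w.######.#########..###...#.###.rrrrrrrrr
263 ..............GGG..w.############
[... 1568 characters left out ...]
...................
288 ............................................................
289 ............................................................
290 ............................................................
291 ............................................................
292 ............................................................
293 ............................................................
294 ............................................................
295 ............................................................
green 62 wax 3 fit [(np.int64(57), 50, 0), (np.int64(50), 50, -3), (np.int64(47), 45, -6), (np.int64(45), 55, 6), (np.int64(32), 55, 3), (np.int64(29), 50, -6)]
```

Call:
move_arm(
  rows=[
    [0,0,-0.2,0,40],
    [0,0,0,0,70],
    [0,0,0,0,70],
    [0,0,0,0,80],
    [0,0,-4,0,80],
    [0,0,-5,0,80],
    [4,0,0,0,0],
    [4,0,0,0,0],
    [0,0,0,0,0],
  ],
)

```text
t: 34.48
ee_pos: [617.1, 277.4, 100.9]
orientation: [2.082, 2.353, 0.001]
ft_force: [-1.5, -1.6, 0.3]
width: 43.6
grasp_force: 0.0
```

```bash
sed 's/^im=.*/im=optics.get_image("scene"); T=np.array([627.,195.4,15])/' asc.py > asc2.py; python3 asc2.py | head -48; python3 -c "
from h import *
shot('scene','s10.png',(270,160,400,280),5)"
```

```text
249 .......................................................#####
250 ...................................................rrrr.####
251 .................................................rrrrrrr####
252 ...............................................rrrrrrrr.####
253 ............................................rrrrrrrrrrr.####
254 ............................................rrrrrrrrrrrr####
255 .............................................rrrrrrrrrrr####
256 ..............................................rrrrrrrrrr####
257 ...............................................rrrrrrrr.####
258 ................................................rrrrrrrr####
259 .................................................rrrrrrr##.#
260 .................................................rrrrrrrrrrr
261 ....................w.............................rrrrrrrrrr
262 ....................w.w............................rrrrrrrrr
263 ..............GGG.....ww............................rrrrrrr.
264 ..............GGG......www...........................rrrrrr.
265 ..............GGG..www...ww.w.........................rr
[... 1350 characters left out ...]
...................
287 .................................GG.........................
288 ............................................................
289 ............................................................
290 ............................................................
291 ............................................................
292 ............................................................
293 ............................................................
294 ............................................................
green 99 wax 46 fit [(np.int64(82), 45, 0), (np.int64(68), 50, 0), (np.int64(65), 45, -6), (np.int64(62), 45, -3), (np.int64(56), 50, 3), (np.int64(50), 55, 6)]
```

View pics/s10.png

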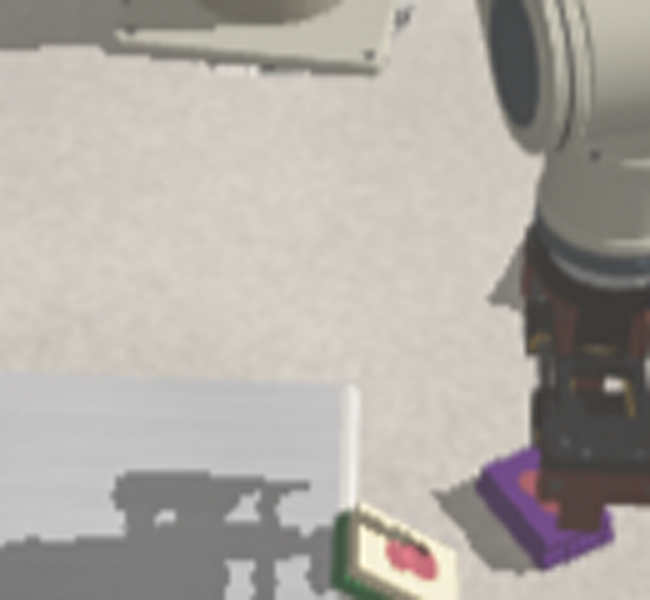

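The block leans stably on the plate edge at crop (400,550). Next I push its foot towards the wall.

Call:
move_arm(
  rows=[
    [-3,0,3,0,0],
    [0,0,4,0,0],
    [0,0,2.2,0,0],
    [0,0,0,0,0],
    [-1.5,0,0,0,0],
    [-1,0,0,0,0],
    [-0.8,0,0,0,0],
    [-0.6,0,0,0,0],
    [0,0,0,0,0],
  ],
)

```text
t: 35.7
ee_pos: [625.9, 205.8, 9.1]
orientation: [2.086, 2.349, 0.0]
ft_force: [-0.7, 0.1, -0.4]
width: 0.8
grasp_force: 0.3
```

Call:
move_arm(
  rows=[
    [-0.6,0,0,0,0],
    [-0.6,0,0,0,0],
    [-0.3,0,0,0,0],
  ],
)

```text
t: 36.08
ee_pos: [627.4, 191.7, 8.9]
orientation: [-2.086, -2.348, -0.001]
ft_force: [-2.5, 14.5, -0.0]
width: 0.5
grasp_force: 7.2
```

```bash
python3 asc2.py | head -48;python3 -c "
from h import *
o=get_obs();print(o['ee_pos'],o['ft_force'],'D',(o['ee_pos'][:2]-[609,-7])@[-.12,.993]-160)"
```

```text
249 .....................#####################............rrr...
250 ....................#######################........rrrrrrr..
251 ....................#######################......rrrrrrrrrr.
252 ....................#######################....rrrrrrrrrrrrr
253 ....................###########...#########.rrrrrrrrrrrrrrrr
254 ....................########################rrrrrrrrrrrrrrrr
255 ....................####################..##.rrrrrrrrrrrrrrr
256 ....................#########################.rrrrrrrrrrrrrr
257 ....................##########################.rrrrrrrrrrrrr
258 ..................GG##########################..rrrrrrrrrrrr
259 ..................GG######w.#################.#.rrrrrrrrrrrr
260 ...................#######w.#########.#####......rrrrrrrrrrr
261 ..................G#######w##########.#####.......rrrrrrrrrr
262 ..................G##ww###w################....###.rrrrrrrrr
263 ..................G#w..###w.#############ww.....##..rrrrrrrr
264 ...................#w.####w.############..w.......#..rrrrrrr
265 ...................#######w##############.w........#.rrr
[... 1454 characters left out ...]
.............................................
289 ............................................................
290 ............................................................
291 ............................................................
292 ............................................................
293 ............................................................
294 ............................................................
green 34 wax 11 fit [(np.int64(-7), 60, 0), (np.int64(-7), 60, -3), (np.int64(-10), 60, -6), (np.int64(-11), 65, 6), (np.int64(-14), 65, 3), (np.int64(-14), 65, -3)]
[627.41542868 191.77792763   8.85172215] [-0.27284784  3.97429805 -1.07521237] D 35.17663069964439
```

The block now stands upright against the wall. Next I go over it to the plate side and tip it outwards.

Call:
move_arm(
  rows=[
    [1,0,0,0,0],
    [0,0,-5,0,0],
    [0,0,-5,0,0],
    [-4,0,0,0,0],
    [-3.5,0,0,0,0],
    [0,0,2.8,0,0],
    [0,0,2.8,0,0],
    [0,0,0,0,0],
  ],
)

```text
t: 37.12
ee_pos: [633.5, 126.8, 50.9]
orientation: [-2.084, -2.348, 0.006]
ft_force: [-0.6, 0.5, -0.2]
width: 0.3
grasp_force: 0.0
```

Call:
move_arm(
  rows=[
    [1,0,0,0,0],
    [1,0,0,0,0],
    [0.6,0,0,0,0],
    [0.6,0,0,0,0],
    [0.6,0,0,0,0],
    [0.6,0,0,0,0],
    [0.6,0,0,0,0],
  ],
)

```text
t: 38.0
ee_pos: [629.2, 177.0, 52.8]
orientation: [-2.085, -2.35, 0.0]
ft_force: [-0.2, -0.1, 0.2]
width: 0.4
grasp_force: 0.0
```

Call:
move_arm(
  rows=[
    [-2,0,0,0,0],
    [0,0,-5,0,0],
    [0,0,-6,0,100],
    [-4,-4,-2,0,100],
    [-4,-4,0,0,100],
  ],
)

```text
t: 38.62
ee_pos: [562.3, 66.1, 185.1]
orientation: [2.083, 2.348, 0.005]
ft_force: [1.2, -0.2, -0.3]
width: 26.3
grasp_force: 0.0
```

```bash
cat > blocks.py <<'E'
from seg import *
def find(im,box,zt=24):
    x0,y0,x1,y1=box; s=im[y0:y1,x0:x1]; b=s.astype(int); h=cv2.cvtColor(s,cv2.COLOR_BGR2HSV)
    for k,m in(("green",(h[...,0]>45)&(h[...,0]<90)&(h[...,1]>90)&(h[...,2]>50)),("cream",(b[...,2]-b[...,0]>35)&(b[...,1]-b[...,0]>-60)&(h[...,2]>110)&(b[...,1]>60))):
        n,l,st,ce=cv2.connectedComponentsWithStats(m.astype(np.uint8))
        for i in range(1,n):
            if st[i,4]<150: continue
            ys,xs=np.where(l==i); P=np.array([atz("top",(a+x0,c+y0),zt)[:2] for a,c in zip(xs,ys)],np.float32)
            r=cv2.minAreaRect(P); bp=cv2.boxPoints(r); L=max([bp[1]-bp[0],bp[2]-bp[1]],key=np.linalg.norm)
            col=s[l==i].mean(0).round()
            print(k,st[i,4],"px",(ce[i]+[x0,y0]).round(),"c",np.round(r[0]),np.round(r[1]),"ang",round(np.degrees(np.arctan2(L[1],L[0]))%180,1),"bgr",col)
if __name__=="__main__":
    find(optics.get_image("top"),(150,100,320,310)); find(optics.get_image("top"),(300,115,410,200),64); go(0,0,0,96.9)
E
python3 blocks.py
```

```text
green 323 px [286. 164.] c [601. 200.] [47. 72.] ang 96.6 bgr [ 64. 102.  55.]
green 312 px [210. 185.] c [541. 446.] [70. 47.] ang 7.3 bgr [ 63. 100.  54.]
cream 386 px [217. 141.] c [680. 424.] [80. 56.] ang 54.8 bgr [ 55.  88. 159.]
cream 296 px [223. 223.] c [417. 405.] [45. 68.] ang 159.1 bgr [140. 161. 185.]
cream 425 px [216. 268.] c [274. 429.] [79. 55.] ang 48.2 bgr [ 62.  97. 171.]
turn -0.3 shift cm [  0.39 -56.15  18.3 ] from [558.  64. 183.] width 35.0 F [-0.2 -0.1 -0.8] t 38.7
```

```bash
python3 - <<'E'
from h import *
print(proj("scene",[[601,200,24],[627,200,24]]))
for n in("scene","top"):
    im=optics.get_image(n); h=cv2.cvtColor(im,cv2.COLOR_BGR2HSV); m=((h[...,0]>45)&(h[...,0]<90)&(h[...,1]>90)&(h[...,2]>50)).astype(np.uint8)
    _,l,st,ce=cv2.connectedComponentsWithStats(m)
    print(n,[(st[i,4],ce[i].round(1)) for i in range(1,len(st)) if st[i,4]>120])
E
python3 blocks.py | tail -1
```

```text
[[356.38946842 268.48601511]
 [355.46240419 275.2391507 ]]
scene [(np.int32(506), array([631.9,  96.9])), (np.int32(188), array([441.1, 265.7])), (np.int32(184), array([356.9, 270. ]))]
top [(np.int32(321), array([286.3, 163.8])), (np.int32(313), array([210.4, 184.5]))]
turn -0.1 shift cm [ 5.000e-02 -5.666e+01  1.831e+01] from [563.  68. 183.] width 50.9 F [0.6 0.5 0.1] t 38.9
```

Call:
move_arm(
  rows=[
    [4.2,1.8,0,0,75],
    [4.2,1.8,0,0,75],
    [4.2,1.8,0,0,75],
    [0,0,5,0,75],
    [0,0,5,0,75],
    [0,0,4,0,75],
    [0,0,0,0,75],
    [0,0,0,0,75],
  ],
)

```text
t: 39.92
ee_pos: [601.5, 200.1, 43.8]
orientation: [2.084, 2.35, 0.002]
ft_force: [-0.3, 0.5, -0.1]
width: 65.6
grasp_force: 0.0
```

```bash
python3 -c "
from h import *
go(602,200,3,96.7)"; python3 blocks.py
```

```text
turn 0.2 shift cm [-0.02  0.05  4.08] from [601. 200.  44.] width 65.6 F [-0.3  0.5 -0.1] t 39.9
green 313 px [210. 185.] c [541. 445.] [70. 47.] ang 7.3 bgr [ 63. 101.  53.]
cream 386 px [217. 141.] c [681. 423.] [81. 54.] ang 53.0 bgr [ 54.  88. 159.]
cream 296 px [223. 223.] c [417. 404.] [45. 68.] ang 159.4 bgr [141. 162. 186.]
turn -0.1 shift cm [-12.63 -62.17   4.49] from [602. 200.  45.] width 66.3 F [-0.5  0.7  0.7] t 40.0
```

Call:
move_arm(
  rows=[
    [0,0.05,2,0,75],
    [0,0,1.5,0,75],
    [0,0,0.5,0,75],
    [0,0,0,0,40],
    [0,0,0,0,40],
    [0,0,0,0,40],
    [0,0,0,0,40],
  ],
)

```text
t: 40.9
ee_pos: [600.9, 199.4, 3.1]
orientation: [2.085, 2.35, 0.0]
ft_force: [-0.4, 0.3, 0.1]
width: 52.1
grasp_force: 30.0
```

Call:
move_arm(
  rows=[
    [0,0,-5,0,40],
    [0,0,-3,0,40],
    [-4.1,0.4,0,0,40],
    [-4.1,0.4,0,0,40],
    [-4.1,0.4,0,0,40],
    [-4.1,0.4,0,0,40],
    [-4.1,0.4,0,0,40],
    [-4.1,0.4,0,0,40],
    [-4.0,0.3,0,0,40],
    [0,0,0,0,40],
  ],
)

```text
t: 42.15
ee_pos: [662.1, -84.2, 83.0]
orientation: [2.089, 2.345, 0.0]
ft_force: [-0.1, 0.3, -1.1]
width: 52.1
grasp_force: 30.0
```

```bash
python3 -c "
from h import *
go(663.3,-81,44,96.9)"
```

```text
turn -0.3 shift cm [0.3  0.16 3.9 ] from [662. -84.  83.] width 52.1 F [-0.1  0.3 -1.1] t 42.1
```

Call:
move_arm(
  rows=[
    [0.2,0.1,2,0,40],
    [0,0,1.5,0,40],
    [0,0,0.5,0,40],
    [0,0,0,0,40],
    [0,0,0,0,70],
    [0,0,0,0,70],
    [0,0,0,0,70],
    [0,0,-5,0,70],
    [0,0,-5,0,70],
  ],
)

```text
t: 43.28
ee_pos: [661.9, -79.2, 143.1]
orientation: [-2.084, -2.349, 0.002]
ft_force: [0.7, -0.3, -0.2]
width: 61.7
grasp_force: 0.0
```

Call:
move_arm(
  rows=[
    [0,0,0,-10.4,100],
    [0,0,0,-10.4,100],
    [0,0,0,-10.4,100],
    [0,0,0,-10.4,100],
    [0,0,0,-10.4,100],
    [0,0,0,-10.4,100],
  ],
)

```text
t: 44.02
ee_pos: [662.4, -79.3, 142.7]
orientation: [-0.557, -3.092, -0.0]
ft_force: [0.1, 0.3, 0.6]
width: 88.1
grasp_force: 0.0
```

Call:
move_arm(
  rows=[
    [4.2,3.7,0,0,100],
    [4.2,3.7,0,0,100],
    [4.2,3.7,0,0,100],
    [4.2,3.7,0,0,100],
    [4.2,3.7,0,0,100],
    [4.2,3.7,0,0,100],
    [4.2,3.7,0,0,100],
    [4.2,3.7,0,0,100],
    [4.2,3.7,0,0,100],
    [4.2,3.6,0,0,100],
  ],
)

```text
t: 45.28
ee_pos: [399.7, 416.4, 142.9]
orientation: [0.566, 3.09, 0.001]
ft_force: [0.5, 0.5, -0.5]
width: 87.7
grasp_force: 0.0
```

```bash
python3 blocks.py; python3 -c "
from h import *
print(yaw());go(397.3,411.9,8,159.4)"
```

```text
green 316 px [210. 185.] c [541. 446.] [70. 47.] ang 6.9 bgr [60. 97. 50.]
cream 373 px [217. 141.] c [680. 423.] [80. 54.] ang 53.0 bgr [ 52.  85. 156.]
green 335 px [373. 141.] c [661. -77.] [47. 71.] ang 96.8 bgr [63. 99. 52.]
turn 62.6 shift cm [-36.79 -44.6   14.3 ] from [399. 419. 143.] width 87.8 F [-0.4 -0.4  0.4] t 45.4
159.49179627006885
turn 0.1 shift cm [-0.13 -0.69 13.5 ] from [399. 419. 143.] width 87.8 F [-0.4 -0.4  0.4] t 45.4
```

Call:
move_arm(
  rows=[
    [-0.1,-0.7,4,0,100],
    [0,0,4,0,100],
    [0,0,3.5,0,100],
    [0,0,1.5,0,100],
    [0,0,0.5,0,100],
    [0,0,0,0,100],
    [0,0,0,0,40],
    [0,0,0,0,40],
    [0,0,0,0,40],
    [0,0,0,0,40],
  ],
)

```text
t: 46.62
ee_pos: [399.4, 408.3, 8.3]
orientation: [0.566, 3.089, 0.002]
ft_force: [0.5, 0.7, 2.3]
width: 51.8
grasp_force: 30.0
```

```bash
python3 -c "
from h import *
o=get_obs();print(o['ee_pos'],o['width'],yaw())"
```

```text
[399.40960449 408.29028142   8.25927693] 51.79553673895962 159.2275435403618
```

Call:
move_arm(
  rows=[
    [0,0,-5,0,40],
    [0,0,-4,0,40],
    [0,0,0,10.4,40],
    [0,0,0,10.4,40],
    [0,0,0,10.4,40],
    [0,0,0,10.4,40],
    [0,0,0,10.4,40],
    [0,0,0,10.3,40],
  ],
)

```text
t: 47.62
ee_pos: [398.8, 407.6, 97.6]
orientation: [-2.09, -2.345, 0.001]
ft_force: [-0.4, -0.1, -2.6]
width: 51.8
grasp_force: 29.9
```

Call:
move_arm(
  rows=[
    [-3.7,3.4,0,0,40],
    [-3.7,3.4,0,0,40],
    [-3.7,3.4,0,0,40],
    [-3.7,3.4,0,0,40],
    [-3.7,3.4,0,0,40],
    [-3.7,3.3,0,0,40],
    [0,0,0,0,40],
    [0,0,0,0,40],
  ],
)

```text
t: 48.62
ee_pos: [626.5, 211.8, 97.3]
orientation: [-2.083, -2.35, 0.002]
ft_force: [0.3, 0.9, -1.7]
width: 52.1
grasp_force: 29.9
```

```bash
python3 -c "
from h import *
print(yaw());go(627.7,188.7,65,96.9)"
```

```text
96.8875609911422
turn -0.0 shift cm [-2.3  -0.16  3.23] from [627. 212.  97.] width 52.1 F [ 0.3  0.9 -1.7] t 48.6
```

Call:
move_arm(
  rows=[
    [-2.3,-0.1,3.2,0,40],
    [0,0,1,0,40],
    [0,0,0.8,0,40],
    [0,0,0.7,0,40],
    [0,0,0.7,0,40],
  ],
)

```text
t: 49.25
ee_pos: [629.2, 191.1, 35.2]
orientation: [-2.082, -2.352, -0.003]
ft_force: [-3.7, 3.4, 7.5]
width: 51.8
grasp_force: 30.0
```

Call:
move_arm(
  rows=[
    [0,0,0.5,0,40],
    [0,0,0.5,0,40],
  ],
)

```text
t: 49.5
ee_pos: [629.2, 190.8, 25.3]
orientation: [2.082, 2.352, 0.002]
ft_force: [-3.2, 1.4, 7.5]
width: 51.8
grasp_force: 30.0
```

Call:
move_arm(
  rows=[
    [0,0,0.4,0,40],
    [0,0,0.3,0,40],
  ],
)

```text
t: 49.75
ee_pos: [629.4, 190.6, 18.6]
orientation: [2.082, 2.352, 0.002]
ft_force: [-4.6, 1.4, 10.4]
width: 51.9
grasp_force: 30.0
```

Call:
move_arm(
  rows=[
    [0,0,0.3,0,40],
  ],
)

```text
t: 49.88
ee_pos: [629.6, 190.7, 15.8]
orientation: [2.082, 2.352, 0.003]
ft_force: [-4.3, 2.2, 9.7]
width: 52.3
grasp_force: 30.0
```

Call:
move_arm(
  rows=[
    [0,0,0,0,70],
    [0,0,0,0,70],
    [0,0,0,0,80],
    [0,0,-4,0,80],
    [0,0,-4.5,0,80],
    [4,0,0,0,0],
    [4,0,0,0,0],
    [0,0,0,0,0],
  ],
)

```text
t: 50.88
ee_pos: [619.2, 270.8, 99.1]
orientation: [2.08, 2.354, 0.001]
ft_force: [-0.2, 0.3, -0.2]
width: 43.7
grasp_force: 0.0
```

```bash
python3 asc2.py | sed -n 10,46p; python3 -c "
from h import *
o=get_obs();print(o['ee_pos'],'D',(o['ee_pos'][:2]-[609,-7])@[-.12,.993]-160,'xp',(o['ee_pos'][:2]-[609,-7])@[.993,.12])"
```

```text
258 ................................................rrrr.#######
259 .................................................rrr.#######
260 .................................................rrr.##.####
261 ..............GG..................................rrrrrrr###
262 ..............GG...................................rrrrrr###
263 .............GGG.......w............................rrrrr###
264 ............GGGG..www....w...........................rrrr###
265 ............GGGG..wwww...w...........................rrrr###
266 ............GGGG..w..w................................rrr###
267 ............GGGG..w..wrrrr.............................rrrrr
268 ............GGGG..w..wrrrrr.............................rrrr
269 ............GGGG..w..wrrrrrrrr.ww.......................rrrr
270 ............GGGG.ww..wrrrrrrrrrww.......................rrrr
271 ............GGGG..w..wrrrrrrrrrrw..w....................rrrr
272 ............GGG...w...wrrrrrrrrrw.......................rr..
273 ............GGG...www..wrrrrrrrrw...........................
274 ............GGGG...wwwwwwrrrrrrrw..w....................
[... 687 characters left out ...]
GGGGGG..........................
286 ............................GGGGGG..........................
287 ..............................GGG...........................
288 ............................................................
289 ............................................................
290 ............................................................
291 ............................................................
292 ............................................................
293 ............................................................
294 ............................................................
[619.12489299 269.29701204  98.78276919] D 113.14794580023266 xp 43.20966018124044
```

Same lean as before, so I repeat the foot push.

Call:
move_arm(
  rows=[
    [-2.2,0,3,0,0],
    [0,0,4,0,0],
    [0,0,2.0,0,0],
    [0,0,0,0,0],
    [-1.5,0,0,0,0],
    [-1,0,0,0,0],
    [-0.8,0,0,0,0],
    [-0.6,0,0,0,0],
    [0,0,0,0,0],
  ],
)

```text
t: 52.05
ee_pos: [627.0, 207.3, 9.1]
orientation: [2.084, 2.351, 0.0]
ft_force: [-0.2, 0.6, 0.3]
width: 0.6
grasp_force: 0.0
```

Call:
move_arm(
  rows=[
    [-0.6,0,0,0,0],
    [-0.6,0,0,0,0],
    [-0.3,0,0,0,0],
  ],
)

```text
t: 52.42
ee_pos: [628.7, 192.5, 8.8]
orientation: [2.083, 2.351, -0.0]
ft_force: [0.1, 0.5, -0.3]
width: 0.5
grasp_force: 0.3
```

```bash
python3 asc2.py | sed -n 10,46p;python3 -c "
from h import *
o=get_obs();print(o['ee_pos'],o['ft_force'],'D',(o['ee_pos'][:2]-[609,-7])@[-.12,.993]-160)"
```

```text
258 ..................GG#########################...rrrrrrrrrrrr
259 ..................GG######.##################...rrrrrrrrrrrr
260 ..................GG######..#########.######.....rrrrrrrrrrr
261 ..................GG######ww#########.######..#...rrrrrrrrrr
262 ...................G######ww################...##..rrrrrrrrr
263 ...................G#w.###ww#############.w#....#...rrrrrrrr
264 ...................G..#.##ww#############.ww.....##..rrrrrrr
265 ...................G#.#.##w.#############.w..........rrrrrrr
266 ..................GG###.##.##############.............rrrrrr
267 ..................GGG######################............rrrrr
268 ..................GG########################........#.#.rrrr
269 ..................GG########################............rrrr
270 ..................GG#########################...........rrrr
271 ..................GG###..####################...........rrrr
272 ..................GG###.#################..##...........rr..
273 ..................GG#########################...............
274 ..................GG#######..########..######...........
[... 704 characters left out ...]
...............
286 ..................GGGG......................................
287 ...................GGG......................................
288 ............................................................
289 ............................................................
290 ............................................................
291 ............................................................
292 ............................................................
293 ............................................................
294 ............................................................
[628.69385743 192.21952968   8.82937357] [ 0.40852075 -1.27443266  0.18106963] D 35.461730080827635
```

Standing again. I tip it the same way.

Call:
move_arm(
  rows=[
    [1,0,0,0,0],
    [0,0,-5,0,0],
    [0,0,-5,0,0],
    [-4,0,0,0,0],
    [-3.5,0,0,0,0],
    [0,0,2.8,0,0],
    [0,0,2.8,0,0],
    [0,0,0,0,0],
  ],
)

```text
t: 53.48
ee_pos: [634.8, 128.6, 51.0]
orientation: [-2.081, -2.35, 0.005]
ft_force: [-0.1, 0.7, 0.4]
width: 0.6
grasp_force: 0.0
```

Call:
move_arm(
  rows=[
    [1,0,0,0,0],
    [1,0,0,0,0],
    [0.6,0,0,0,0],
    [0.6,0,0,0,0],
    [0.6,0,0,0,0],
    [0.6,0,0,0,0],
    [0.6,0,0,0,0],
  ],
)

```text
t: 54.35
ee_pos: [630.4, 178.3, 52.8]
orientation: [-2.083, -2.351, 0.0]
ft_force: [0.5, 0.2, 0.5]
width: 0.6
grasp_force: 0.0
```

Call:
move_arm(
  rows=[
    [-2,0,0,0,0],
    [0,0,-5,0,0],
    [0,0,-6,0,75],
    [-4,-4,-2,0,75],
    [-4,-4,0,0,75],
    [0,0,0,0,75],
    [0,0,0,0,75],
  ],
)

```text
t: 55.22
ee_pos: [563.6, 68.3, 183.2]
orientation: [2.085, 2.35, 0.001]
ft_force: [0.1, 0.2, -0.2]
width: 46.9
grasp_force: 0.0
```

```bash
python3 blocks.py
```

```text
green 317 px [280. 157.] c [624. 220.] [47. 70.] ang 97.0 bgr [ 64. 102.  54.]
green 313 px [210. 185.] c [541. 446.] [70. 47.] ang 6.9 bgr [ 63. 101.  54.]
cream 387 px [217. 141.] c [681. 423.] [81. 54.] ang 53.0 bgr [ 55.  88. 159.]
cream 428 px [216. 268.] c [274. 429.] [79. 56.] ang 48.0 bgr [ 62.  97. 171.]
green 330 px [373. 141.] c [661. -77.] [47. 71.] ang 96.8 bgr [ 64. 101.  53.]
turn 0.0 shift cm [ -0.1  -56.82  18.29] from [564.  69. 183.] width 55.0 F [ 0.6 -0.3  0.1] t 55.3
```

Call:
move_arm(
  rows=[
    [4.75,2.6,0,0,75],
    [4.75,2.6,0,0,75],
    [4.75,2.6,0,0,75],
    [0,0,5,0,75],
    [0,0,5,0,75],
    [0,0,4,0,75],
    [0,0,2,0,75],
    [0,0,1.5,0,75],
    [0,0,0.5,0,75],
    [0,0,0,0,75],
  ],
)

```text
t: 56.58
ee_pos: [624.0, 220.2, 3.6]
orientation: [2.083, 2.351, 0.002]
ft_force: [-0.2, 0.1, 0.2]
width: 65.7
grasp_force: 0.0
```

Call:
move_arm(
  rows=[
    [0,0,0,0,40],
    [0,0,0,0,40],
    [0,0,0,0,40],
    [0,0,0,0,40],
  ],
)

```text
t: 57.08
ee_pos: [624.2, 220.2, 4.0]
orientation: [2.083, 2.351, 0.002]
ft_force: [-0.4, -0.2, 6.3]
width: 52.0
grasp_force: 30.0
```

```bash
python3 -c "
from h import *
print(get_obs()['ee_pos']);go(573.9,-91.8,83,96.9)"
```

```text
[624.16746606 220.2006403    4.00039932]
turn 0.0 shift cm [-30.37  -8.74  -7.9 ] from [624. 220.   4.] width 52.0 F [-0.4 -0.2  6.3] t 57.1
```

Call:
move_arm(
  rows=[
    [0,0,-5,0,40],
    [0,0,-3,0,40],
    [-5.06,-1.46,0,0,40],
    [-5.06,-1.46,0,0,40],
    [-5.06,-1.46,0,0,40],
    [-5.06,-1.46,0,0,40],
    [-5.06,-1.46,0,0,40],
    [-5.06,-1.44,0,0,40],
    [0,0,0,0,40],
    [0,0,0,0,40],
  ],
)

```text
t: 58.32
ee_pos: [573.1, -91.7, 82.8]
orientation: [-2.084, -2.35, -0.0]
ft_force: [0.0, 0.2, -1.4]
width: 51.8
grasp_force: 30.0
```

```bash
python3 -c "
from h import *
go(573.9,-91.8,44.5,96.9)"
```

```text
turn -0.0 shift cm [-0.02  0.08  3.83] from [573. -92.  83.] width 51.8 F [ 0.   0.2 -1.4] t 58.3
```

Call:
move_arm(
  rows=[
    [0,0.05,2,0,40],
    [0,0,1.5,0,40],
    [0,0,0.3,0,40],
    [0,0,0,0,40],
    [0,0,0,0,70],
    [0,0,0,0,70],
    [0,0,0,0,70],
    [0,0,-5,0,70],
    [0,0,-5,0,70],
  ],
)

```text
t: 59.45
ee_pos: [573.1, -91.8, 145.4]
orientation: [-2.082, -2.35, 0.001]
ft_force: [0.4, 0.7, 0.1]
width: 61.8
grasp_force: 0.0
```

Call:
move_arm(
  rows=[
    [0,0,0,10,90],
    [0,0,0,10,90],
    [0,0,0,10,90],
    [0,0,0,10,90],
    [0,0,0,10,90],
    [0,0,0,10,90],
    [0,0,0,10,90],
    [0,0,0,10,90],
    [0,0,0,10,90],
  ],
)

```text
t: 60.58
ee_pos: [573.6, -92.0, 144.9]
orientation: [3.136, 0.18, 0.0]
ft_force: [0.2, -0.5, 0.1]
width: 79.2
grasp_force: 0.0
```

Call:
move_arm(
  rows=[
    [0.36,-5.9,0,0,90],
    [0.36,-5.9,0,0,90],
    [0.36,-5.9,0,0,90],
    [0.36,-5.9,0,0,90],
    [0.36,-5.9,0,0,90],
    [0.36,-5.9,0,0,90],
    [0.36,-5.9,0,0,90],
    [0.36,-5.9,0,0,90],
    [0.36,-6,0,0,90],
    [0,0,0,0,90],
  ],
)

```text
t: 61.82
ee_pos: [540.9, 444.2, 144.8]
orientation: [-3.134, -0.196, -0.002]
ft_force: [-0.0, -0.2, 0.4]
width: 79.0
grasp_force: 0.0
```

```bash
python3 blocks.py; python3 -c "
from h import *
print(yaw());go(541,446,4,7)"
```

```text
cream 380 px [217. 141.] c [681. 423.] [81. 54.] ang 53.0 bgr [ 53.  86. 158.]
turn -89.9 shift cm [-37.19 -59.01  14.44] from [541. 440. 144.] width 79.0 F [ 0.1 -0.1 -0.3] t 61.9
6.995753264044045
turn -0.0 shift cm [ 0.05 -0.59 14.04] from [541. 440. 144.] width 79.0 F [ 0.1 -0.1 -0.3] t 61.9
```

Call:
move_arm(
  rows=[
    [0,-0.5,5,0,90],
    [0,0,4.5,0,90],
    [0,0,3,0,90],
    [0,0,1.2,0,90],
    [0,0,0.3,0,90],
    [0,0,0,0,90],
    [0,0,0,0,40],
    [0,0,0,0,40],
    [0,0,0,0,40],
    [0,0,0,0,40],
  ],
)

```text
t: 63.18
ee_pos: [541.3, 445.5, 5.4]
orientation: [-3.135, -0.19, -0.001]
ft_force: [-1.5, 0.2, 4.0]
width: 52.0
grasp_force: 30.0
```

Call:
move_arm(
  rows=[
    [0,0,-5,0,40],
    [0,0,-5,-10,40],
    [0,0,0,-10,40],
    [0,0,0,-10,40],
    [0,0,0,-10,40],
    [0,0,0,-10,40],
    [0,0,0,-10,40],
    [0,0,0,-10,40],
    [0,0,0,-10,40],
    [0,0,0,-10,40],
  ],
)

```text
t: 64.42
ee_pos: [540.8, 444.8, 104.4]
orientation: [-2.076, -2.358, 0.001]
ft_force: [-0.1, -0.7, -1.2]
width: 51.7
grasp_force: 30.0
```

```bash
python3 -c "
from h import *
print(yaw(),get_obs()['ee_pos']);go(604.2,32.7,83,96.9)"
```

```text
97.25630115496307 [540.82783333 444.84469631 104.4316517 ]
turn 0.4 shift cm [-41.68   1.34   2.14] from [541. 445. 104.] width 51.7 F [-0.1 -0.7 -1.2] t 64.4
```

Call:
move_arm(
  rows=[
    [-5.95,0.2,0,0.4,40],
    [-5.95,0.2,0,0,40],
    [-5.95,0.2,0,0,40],
    [-5.95,0.2,0,0,40],
    [-5.95,0.2,0,0,40],
    [-5.95,0.2,0,0,40],
    [-5.95,0.1,0,0,40],
    [0,0,2,0,40],
    [0,0,0,0,40],
    [0,0,0,0,40],
  ],
)

```text
t: 65.68
ee_pos: [601.4, 34.2, 84.6]
orientation: [-2.089, -2.345, 0.001]
ft_force: [0.2, 0.2, -0.9]
width: 52.1
grasp_force: 30.0
```

```bash
python3 -c "
from h import *
go(604.2,32.7,46,96.9)"
```

```text
turn -0.3 shift cm [-0.19  0.26  3.86] from [601.  34.  85.] width 52.1 F [ 0.2  0.2 -0.9] t 65.7
```

Call:
move_arm(
  rows=[
    [0,0.2,2,0,40],
    [0,0,1.4,0,40],
    [0,0,0.4,0,40],
    [0,0,0,0,40],
    [0,0,0,0,70],
    [0,0,0,0,70],
    [0,0,0,0,70],
    [0,0,-5,0,70],
    [0,0,-6,0,70],
    [0,0,-6,0,70],
  ],
)

```text
t: 66.92
ee_pos: [603.4, 33.0, 218.6]
orientation: [-2.091, -2.344, 0.0]
ft_force: [1.0, 0.1, 1.0]
width: 61.2
grasp_force: 0.0
```

Call:
move_arm(
  rows=[
    [5,-5,0,0,70],
    [5,-4,0,0,70],
    [5,-3,0,0,70],
    [4,-4,0,0,70],
    [4,-4,0,0,70],
    [4,-4,0,0,70],
    [0,0,0,0,70],
    [0,0,0,0,70],
  ],
)

```text
t: 67.92
ee_pos: [342.5, 268.1, 217.2]
orientation: [2.09, 2.345, 0.001]
ft_force: [-0.1, -1.4, 0.6]
width: 61.6
grasp_force: 0.0
```

```bash
python3 drum.py; python3 - <<'E'
from blocks import *
im=optics.get_image("top"); find(im,(150,100,300,310)); find(im,(300,115,412,200),64)
cv2.imwrite("pics/end.png",im); go(0,0,0,96.9)
E
```

```text
mean row 158.83333333333334 496.4166666666667
drum 48 0.0 488 505
t 67.975 [342.9 267.7 217.1] [-0.4 -0.8 -0.1] 61.59793733036346 wheel -1.0417718245349465
cream 372 px [217. 141.] c [680. 423.] [80. 54.] ang 53.0 bgr [ 53.  85. 156.]
green 335 px [373. 141.] c [661. -77.] [47. 71.] ang 96.8 bgr [63. 99. 52.]
green 333 px [339. 160.] c [604.  32.] [47. 70.] ang 96.7 bgr [ 65. 100.  54.]
green 342 px [379. 168.] c [573. -91.] [47. 71.] ang 96.7 bgr [ 63. 100.  52.]
turn -0.4 shift cm [-22.43 -37.27  21.7 ] from [343. 267. 217.] width 61.8 F [ 0.8 -0.3  0.8] t 68.0
```

View pics/end.png

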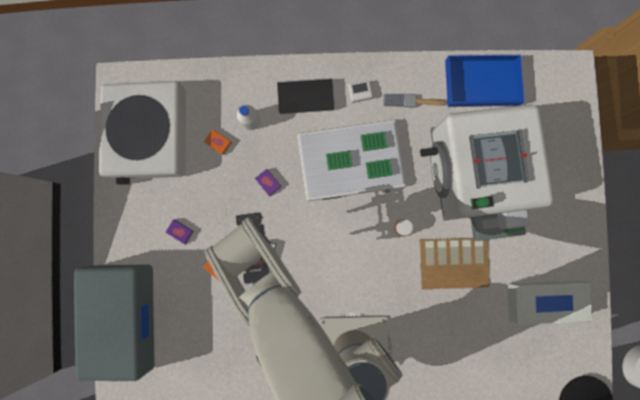

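The picture shows three green backs on the plate, at (373,141), (339,160) and (379,168). The red line is at the pointers, the knob is home by the bar at (482,202), and the bystanders are in place.

```bash
python3 -c "
from workcell import close_job
print(close_job())"
```

```text
the job is handed in; nothing more can be done
None
```

I handed the job in at about 68 s: the knob is home in coarse gear, the red line stands at the pointers, and all three wax blocks present lie wax down, green up, on the cold plate with the bystanders in place; `close_job` returned no verdict.

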